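Charge the ball mill with a scoop

ROBOT

A 7-joint arm with a two-finger parallel gripper is mounted at the origin on a cart in front of the work surface, level with it; the furniture and walls round the work are solid. World frame = base frame: x ahead of the robot, y to its left, z up, the work surface at z = 0. Lengths are in m, angles in rad, forces in N, time in s.
With the tool pointing down it reaches from about 0.425 to 0.95 m from the base axis. Payload 4.7 kg.
Tool frame: the origin (TCP) lies on the front face of the gripper's body, between the roots of the fingers; the fingertips stand 73 mm ahead of it and the grasp point (between the pads) lies 54 mm ahead of it; z points along the fingers, y is the line along which they close (so a half turn about z gives the same grasp; the last joint's range is limited). The gripper opens to 85 mm and grips with 20 to 120 N. Pads are 22 mm wide; open, the fingers measure 114 mm over their backs; the gripper's body (76 mm by 85 mm) begins 54 mm behind the grasp point. The pads swing forward as they close: fully open they stand 13 mm farther back than shut.
Start: joints at [1.214, 0.469, -0.049, 1.532, 0.024, 1.141, -0.082], TCP at [0.217, -0.639, 0.304] pointing down, gripper open.
Joint ranges: [-2.59, 2.59], [-0.33, 1.99], [-1.39, 1.29], [0.1, 2.45], [-1.04, 4.18], [0.21, 1.99], [-2.66, 2.66]. Speed limits (rad/s): [2.57, 2.57, 3.14, 3.14, 3.14, 3.14, 3.14].

INTERFACE

Orientations are given as a unit quaternion [x, y, z, w].
In Python, from rig import env gives the robot as it stands.
- The arm moves only by the shell command python3 -m crank 'ROWS' [OPENING] [FORCE]. ROWS is text: rows parted by semicolons, each of 4 numbers parted by spaces: the shift along the tool's x, y, z in m, then the turn about the tool's z in rad. In form: tx ty tz twist; .... A call has 1 to 12 rows; each row is the pose to reach, as a shift and turn from the pose commanded when the call began, along the tool's axes at that moment; what a row does not reach only later rows make up. A row lasts 1/8 s, in which the tool goes at most 62.5 mm and 10.7 degrees, less where a joint would pass 70% of its speed; a pose out of reach is approached as far as the arm can. A call with a gripper value outside its range is refused whole. OPENING is the finger opening in m, from 0 to 0.0854, set as the call begins (- or left out, the last holds). The fingers move at their own pace and stop on an object; FORCE is the grip in N (left out, the last holds). Time passes only in rows, so rows that repeat a pose let the fingers close. It gives the time, the measured TCP pose, the force, the opening and the grip force at its end, in the units of the state.
- env.state(): the state, without advancing time (a new reading comes with each control period).
- env.snapshot(name): name is "side" or "top"; returns a dict with "img" (384x512x3 uint8, blue, green, red), "K" (3x3 intrinsics, pixels), "eye" and "attitude" of the camera in the world. Camera axes: x right, y up, looking along -z (the intrinsics and any distortion apply to the point x, -y, -z); pixel columns grow to the right and rows downward; lengths in m; the calibration is good to about 2 mm. A picture is of the moment at which its call begins. There is no depth.
- env.sign_off(): hands the job in; it is judged then, once.
Trained networks look in a picture, given as the dict that the camera call returned (one of the last four; its "shot" number tells which), for a name from the list of things; names that differ only in an ending like _2 or _b are one class to them, and where a whole thing is asked for, a point or a joint stands for the part that bears it (a point fixed in the world has none). Each returns a list of dicts, best first, with "conf" (0 to 1); they miss things now and then, are a little off and sometimes report something else, mostly with a low value. They report only what shows in the picture. A call takes as long as a camera call.
- env.cut_out(picture, query): "region" (384x512 bool, what is visible of it).
- env.place_of(picture, query): "position" ([x, y, z] in m, in world coordinates, good to about 4 mm: a listed point, or the origin of a listed thing).
The state is a dict: "time_s": time; "q": joint angles; "qvel": joint speeds; "tau": joint torques, N m; "tcp_pos": TCP position; "eef_rot": TCP orientation; "wrist_force": force on the tool from outside, world axes, zero at the start; "moment": the same for the moment, N m; "gripper_width": finger opening in m; "gripper_force": force on a finger pad.
Only numpy, scipy, OpenCV 4.12 (cv2) and the standard library are available. Lean on these libraries where they do the work, as an engineer would, in place of code of your own. Each camera call takes 0.05 s, during which the arm holds its last target. There are 200 camera calls.

TASK

Charge the little ball mill: use the scoop to bring all seven white grinding balls from the draining tray into the mill's bowl, never touching the clean balls with the fingers and without pressing the scoop hard on the tray. Then stand the scoop back on the bench on its flat underside, and swing the mill's lid fully shut. Do not disturb the timer, the brown bottle or the forceps.

Things in the scene. Friction and masses are not known exactly. Their poses are not given: they have to be found in the camera images.
- scoop: loose steel scoop, 0.17 kg, standing on its flat underside. Origin: centre of the underside of its blade; x towards the open nose, z up. Blade 72 mm long (x -36 to +36), 54 mm wide, 2 mm thick; side walls rise from 3 mm at the nose to 26 mm from x = +4 mm back; back wall 26 mm high; handle behind it
- scoop_grip (a point): middle of the scoop's flat-sided black handle, at (-74.5, 0, 75) mm in the scoop's frame; pinch here across y. The handle is 14 mm wide in y, 20 mm deep, 80 mm long and leans back 30 degrees from upright, from about (-55, 0, 39) to (-93, 0, 108) mm
- scoop_nose (a point): middle of the lower front edge of the scoop, at (36, 0, 0) mm in the scoop's frame
- tray_floor (a point): point on the inner floor of the draining tray, a fixed open metal trough; x along it, away from the robot, z up. Inner width 64 mm; floor flat from x -95 to +55 mm, 12 mm above the bench; both ends slope up at 45 degrees to the rim 30 mm above the floor; side walls upright, 30 mm high, 2.5 mm thick. The balls lie between x -20 and +50 mm
- bowl_mouth (a point): centre of the mouth of the mill's steel bowl: inner diameter 75 mm, outer 88 mm, 49 mm deep, rim 105 mm above the bench. Axes as the mill's: x away from the robot, y towards the lid's hinge. It stands on the mill's fixed white housing, 120 mm (x) by 136 mm (y), 50 mm high
- bowl_mid (a point): centre of the bowl's hollow, 24 mm below its mouth
- lid (a joint): angle of the bowl's lid: 0 is fully shut, about 1.57 upright, at most 1.85; it starts open, leaning past upright, and falls shut slowly once tipped past upright towards the bowl
- lid_hinge (a point): middle of the lid's hinge axis (along the mill's x), 60 mm from the bowl's axis on the mill's +y side, 107 mm above the bench. The lid is a steel disc 90 mm in diameter, 9 mm thick, with a black tab that ends 132 mm from the hinge
- lid_tab (a point): end of the lid's black tab (26 mm wide along the hinge, 7 mm thick), 130 mm from the hinge
- ball_0_center (a point): centre of one of seven alike white ceramic grinding balls, 15 mm in diameter, 11 g, which lie on the tray's floor
- ball_1_center (a point): centre of one of seven alike white ceramic grinding balls, 15 mm in diameter, 11 g, which lie on the tray's floor
- ball_2_center (a point): centre of one of seven alike white ceramic grinding balls, 15 mm in diameter, 11 g, which lie on the tray's floor
- ball_3_center (a point): centre of one of seven alike white ceramic grinding balls, 15 mm in diameter, 11 g, which lie on the tray's floor
- ball_4_center (a point): centre of one of seven alike white ceramic grinding balls, 15 mm in diameter, 11 g, which lie on the tray's floor
- ball_5_center (a point): centre of one of seven alike white ceramic grinding balls, 15 mm in diameter, 11 g, which lie on the tray's floor
- ball_6_center (a point): centre of one of seven alike white ceramic grinding balls, 15 mm in diameter, 11 g, which lie on the tray's floor
- timer: bystander: white timer, 66x66x19 mm, origin under its centre
- stain_bottle: bystander: brown glass bottle with a black cap, 50 mm in diameter, 85 mm high, origin under its centre
- forceps: bystander: thin steel forceps lying flat, 116x16x8 mm, origin under its centre

How it is judged:
At the end, for the whole second after the job is handed in: All seven balls are in the mill's bowl (each centre within 40 mm of bowl_mid), the lid is shut (within 0.05 rad), and the scoop stands released and still on the bench on its flat underside (within 6 mm of height, 0.12 rad of level) (distance between each of ball_0_center, ball_1_center, ball_2_center, ball_3_center, ball_4_center, ball_5_center, ball_6_center and bowl_mid below 0.04 m and value of joint lid below 0.05 rad and height (world z) of scoop between -0.004 and 0.006 m and angle between scoop's own z axis and vertical below 0.12 rad and linear speed of scoop below 0.02 m/s); the robot touches nothing.
It fails at once if the fingers touch a ball (contact force between the fingers and ball_0 above 0.3 N or contact force between the fingers and ball_1 above 0.3 N or contact force between the fingers and ball_2 above 0.3 N or contact force between the fingers and ball_3 above 0.3 N or contact force between the fingers and ball_4 above 0.3 N or contact force between the fingers and ball_5 above 0.3 N or contact force between the fingers and ball_6 above 0.3 N).
It fails at once if the scoop is pressed on the tray with more than 60 N (contact force between scoop and tray above 60 N).
It fails at once if the timer, the brown bottle or the forceps is moved by more than 30 mm (distance of any of timer, stain_bottle, forceps from where it was at the start of the episode above 0.03 m).
It also fails if it takes over 67 s, if anything falls off the work surface, if the arm or the gripper's body presses on something with over 40 N, if the wrist force passes 120 N, or if a joint passes its speed limit or range.

## Working session

There is one attempt and no reset: what is moved stays moved. The work goes in short steps, Python scripts to look and compute and a shell command to move; the robot and the scene stay as the last step left them, time stands still between calls to the robot, and variables do not carry over. Pictures are saved under pics/ and viewed, at most 10 in all, crops included, and the job is handed in when it is done.

```bash
ls; mkdir -p pics; python3 - <<'E'
from rig import env
import cv2,numpy as np
s=env.state();print({k:np.round(v,3).tolist() for k,v in s.items()})
for n in("side","top"):
    p=env.snapshot(n);cv2.imwrite(f"pics/{n}0.png",p["img"]);print(n,p["K"],p["eye"],p["attitude"],[k for k in p])
    for q in["scoop","scoop_grip","scoop_nose","tray_floor","bowl_mouth","lid_hinge","lid_tab","timer","stain_bottle","forceps","ball_0_center"]:
        print(q,[(round(d["conf"],2),np.round(d["position"],3).tolist()) for d in env.place_of(p,q)][:8])
E
```

```text
pics
{'time_s': 0.0, 'q': [1.214, 0.469, -0.049, 1.534, 0.024, 1.141, -0.082], 'qvel': [-0.0, 0.0, 0.0, -0.002, -0.0, -0.001, -0.0], 'tau': [0.001, -51.03, -0.046, -23.771, 0.011, 0.007, -0.0], 'tcp_pos': [0.217, -0.639, 0.303], 'eef_rot': [0.987, 0.163, -0.0, -0.001], 'wrist_force': [-0.351, -0.645, 0.001], 'moment': [0.02, 0.034, 0.029], 'gripper_force': 0.0, 'gripper_width': 0.086}
side [[455.86586748   0.         250.1769898 ]
 [  0.         455.86586748 195.44098623]
 [  0.           0.           1.        ]] [ 0.4758752  -1.14330406  0.53561493] [ 0.5413418  -0.02877684 -0.02451687  0.8399523 ] ['img', 'K', 'eye', 'attitude', 'shot']
scoop [(0.78, [0.491, -0.139, -0.0]), (0.56, [0.526, -0.136, 0.003]), (0.45, [0.592, 0.023, 0.104])]
scoop_grip [(0.61, [0.42, -0.154, 0.081])]
scoop_nose [(0.56, [0.53, -0.133, 0.002])]
tray_floor []
bowl_mouth [(0.8, [0.592, 0.026, 0.104])]
lid_hinge [(0.82, [0.601, 0.081, 0.111]), (0.33, [0.607, 0.129, 0.228])]
lid_tab [(0.95, [0.608, 0.125, 0.23])]
timer [(0.75, [0.607, 0.128, 0.227]), (0.71, [0.713, -0.132, 0.002]), (0.33, [0.526, -0.138, 0.00
[... 358 characters left out ...]
, 'shot']
scoop [(0.82, [0.493, -0.142, -0.006]), (0.59, [0.723, -0.226, -0.002])]
scoop_grip [(0.93, [0.418, -0.153, 0.076]), (0.6, [0.722, -0.229, -0.002])]
scoop_nose [(0.64, [0.533, -0.137, 0.001])]
tray_floor [(0.81, [0.611, -0.369, 0.013]), (0.73, [0.612, 0.123, 0.231])]
bowl_mouth [(0.74, [0.595, 0.022, 0.099])]
lid_hinge [(0.94, [0.601, 0.082, 0.107]), (0.67, [0.724, -0.228, 0.0])]
lid_tab [(0.89, [0.61, 0.123, 0.228]), (0.25, [0.719, -0.23, 0.002])]
timer [(0.66, [0.628, -0.362, 0.02]), (0.65, [0.715, -0.128, -0.004])]
stain_bottle [(0.91, [0.723, -0.228, 0.001])]
forceps [(0.62, [0.598, -0.382, 0.014]), (0.48, [0.431, -0.361, -0.002])]
ball_0_center [(0.45, [0.605, -0.384, 0.016])]
```

View pics/side0.png

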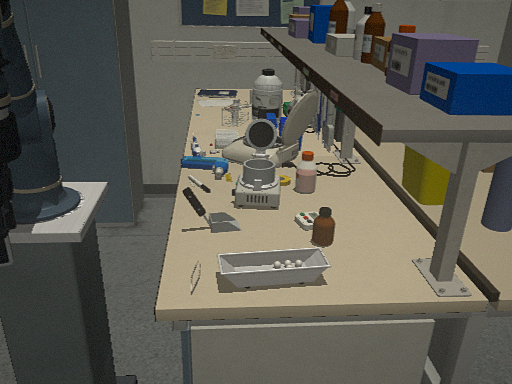

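View pics/top0.png

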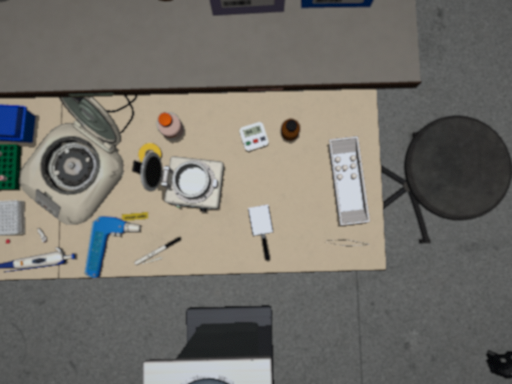

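The side view shows the scoop near (225,222), the tray near (273,268) with its balls at (288,265), and the mill near (258,185). In the top view the tray is near (348,180), the scoop blade near (261,222), and the mill near (195,182). I'll measure these precisely with the calibration.

```bash
cat > h.py <<'E'
from rig import env
import cv2,numpy as np
from scipy.spatial.transform import Rotation as R
def ray(p,uv):
    K=p["K"];d=np.array([(uv[0]-K[0,2])/K[0,0],-(uv[1]-K[1,2])/K[1,1],-1.])
    return np.array(p["eye"]),R.from_quat(p["attitude"]).apply(d)
def onz(p,uv,z):
    e,d=ray(p,uv);return e+d*(z-e[2])/d[2]
def proj(p,X):
    c=R.from_quat(p["attitude"]).inv().apply(np.atleast_2d(X)-p["eye"]);K=p["K"]
    return np.c_[K[0,2]-K[0,0]*c[:,0]/c[:,2],K[1,2]+K[1,1]*c[:,1]/c[:,2]]
def tri(obs):
    A=0;b=0
    for p,uv in obs:
        e,d=ray(p,uv);d/=np.linalg.norm(d);M=np.eye(3)-np.outer(d,d);A=A+M;b=b+M@e
    return np.linalg.solve(A,b)
def find(p,q,n=3):
    return [(round(d["conf"],2),np.round(d["position"],3).tolist()) for d in env.place_of(p,q)][:n]
E
python3 - <<'E'
from h import *
P={n:env.snapshot(n) for n in("side","top")}
for n,p in P.items():
    for q in["scoop","tray_floor","lid"]:
        for d in env.cut_out(p,q)[:1]:
            m=d["region"].astype(np.uint8);print(n,q,round(d["conf"],2),m.sum(),[np.round(v,1) for v in cv2.minAreaRect(cv2.findNonZero(m))])
t=P["top"]["img"];s=P["side"]["img"]
a=cv2.resize(t[125:275,240:375],None,fx=5,fy=4,interpolation=cv2.INTER_CUBIC)
a=cv2.resize(t[130:270,240:390],None,fx=4,fy=4,interpolation=cv2.INTER_CUBIC)
cv2.imwrite("pics/topc.png",a)
b=cv2.resize(s[180:300,160:345],None,fx=4.3,fy=4.3,interpolation=cv2.INTER_CUBIC);cv2.imwrite("pics/sidec.png",b)
E
```

```text
side scoop 0.91 859 [array([208.5, 214.6]), array([69.9, 23.7]), np.float64(34.2)]
side tray_floor 0.76 3435 [array([273.8, 267.5]), array([ 37.5, 110.6]), np.float64(86.2)]
side lid 0.57 909 [array([261.7, 133.1]), array([29.8, 44.6]), np.float64(31.4)]
top scoop 0.63 760 [array([262.9, 233. ]), array([55. , 21.6]), np.float64(79.7)]
top tray_floor 0.95 2486 [array([348.5, 180.6]), array([87.4, 31.1]), np.float64(82.1)]
top lid 0.71 931 [array([151.4, 170.8]), array([35. , 31.3]), np.float64(54.5)]
```

View pics/topc.png

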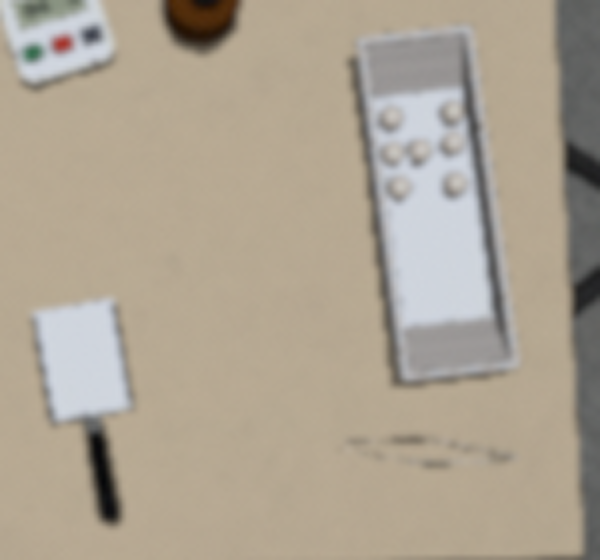

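View pics/sidec.png

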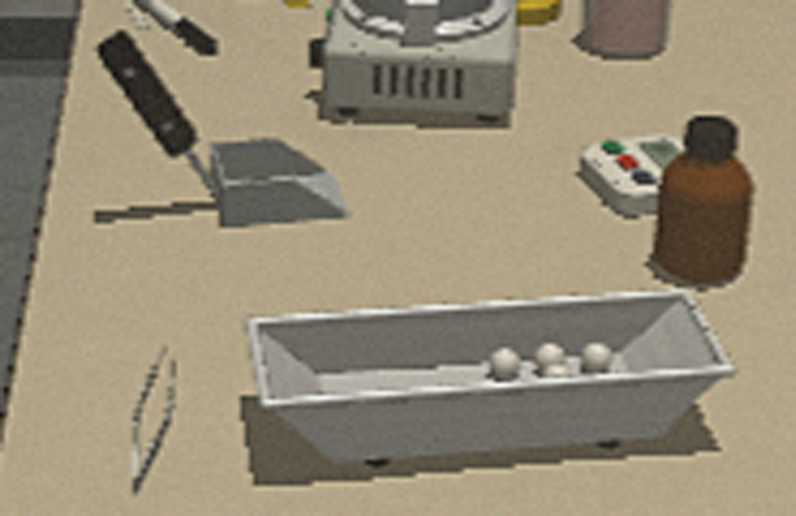

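The top crop shows the scoop's blade corners near (35,312), (113,300), (132,408) and (53,424). The tray rim corners are near (360,38), (470,28), (518,362) and (403,378), with seven balls around (390–455, 112–188). The side crop shows the handle from (118,42) to (178,150) and the tray rim corners.

```bash
python3 - <<'E'
from h import *
S=env.snapshot("side");T=env.snapshot("top")
tc=lambda a:(240+(a[0]+.5)/4-.5,130+(a[1]+.5)/4-.5)
sc=lambda a:(160+(a[0]+.5)/4.3-.5,180+(a[1]+.5)/4.3-.5)
r=lambda v:np.round(v,4).tolist()
rim=[(360,38),(470,28),(518,362),(403,378)];rs=[(688,293),(733,372),(265,402),(253,320)]
C=np.array([onz(T,tc(a),.042) for a in rim]);print("rim z=.042 top",r(C));print("tri rim",[r(tri([(T,tc(a)),(S,sc(b))])) for a,b in zip(rim,rs)])
print("side onz",[r(onz(S,sc(b),.042)) for b in rs])
d=(C[0]+C[1]-C[2]-C[3])/2;yaw=np.arctan2(d[1],d[0]);c=C.mean(0);print("tray len",np.linalg.norm(d),"yaw",yaw,"ctr",r(c))
B=np.array([onz(T,tc(a),.0195) for a in[(390,118),(452,112),(392,154),(419,152),(453,145),(399,188),(455,185)]]);print(r(B))
# in tray frame: centre of rim is at tray x=-20
u=np.array([np.cos(yaw),np.sin(yaw)]);v=np.array([-u[1],u[0]]);print("balls tray",[(round((b-c)[:2]@u*1e3-20),round((b-c)[:2]@v*1e3)) for b in B])
n1,n2=onz(T,tc((35,312)),.002),onz(T,tc((113,300)),.002);b1,b2=onz(T,tc((53,424)),.026),onz(T,tc((132,408)),.026)
n=(n1+n2)/2;b=(b1+b2)/2;w=n-b;print("scoop nose",r(n),"back",r(b),"len",np.linalg.norm(w[:2]),"yaw",np.arctan2(w[1],w[0]), "width",np.linalg.norm(n1-n2),np.linalg.norm(b1-b2))
print("handle top tri",r(tri([(T,tc((111,519))),(S,sc((118,42)))])),"bottom",r(tri([(T,tc((95,424))),(S,sc((178,150)))])))
for p in(S,T):print(find(p,"scoop_grip"),find(p,"scoop_nose"),find(p,"tray_floor"),find(p,"bowl_mouth",1))
E
```

```text
rim z=.042 top [[0.6943, -0.3254, 0.042], [0.699, -0.3956, 0.042], [0.4862, -0.4154, 0.042], [0.4781, -0.3432, 0.042]]
tri rim [[0.6938, -0.3253, 0.0414], [0.6991, -0.3957, 0.0413], [0.4853, -0.415, 0.0438], [0.479, -0.3433, 0.0418]]
side onz [[0.6928, -0.3265, 0.042], [0.6987, -0.3967, 0.042], [0.4845, -0.4124, 0.042], [0.4798, -0.3436, 0.042]]
tray len 0.2152896861458974 yaw 0.08777791294246755 ctr [0.5894, -0.3699, 0.042]
[[0.6461, -0.3459, 0.0195], [0.649, -0.386, 0.0195], [0.6227, -0.3462, 0.0195], [0.6235, -0.3636, 0.0195], [0.6275, -0.3857, 0.0195], [0.6005, -0.3497, 0.0195], [0.6015, -0.3858, 0.0195]]
balls tray [(39, 19), (38, -21), (15, 21), (15, 3), (17, -19), (-7, 19), (-9, -17)]
scoop nose [0.5313, -0.1392, 0.002] back [0.4598, -0.1492, 0.026] len 0.07217630798302371 yaw 0.13918355579879116 width 0.0510471725556386 0.05081108959387905
handle top tri [0.4035, -0.1578, 0.1055] bottom [0.447, -0.1509, 0.0359]
[(0.73, [0.42, -0.153, 0.079]), (0.3, [0.608, -0.367, 0.013])] [(0.84, [0.53, -0.137, -0.001])] [(0.59, [0.608, -0.369, 0.012])] [(0.82, [0.592, 0.026, 0.103])]
[(0.74, [0.421, -0.155, 0.073])] [(0.83, [0.53, -0.136, -0.002])] [(0.65, [0.612, -0.37, 0.012])] [(0.71, [0.595, 0.024, 0.101])]
```

```bash
cat >> h.py <<'E'
def go(*T):
    "targets (x,y,z,heading of tool x) -> shift in current tool axes, twist"
    s=env.state();r=R.from_quat(s["eef_rot"]);x=r.apply([1,0,0]);h=np.arctan2(x[1],x[0])
    print("t",round(s["time_s"],2),"tcp",np.round(s["tcp_pos"],4),"head",round(h,3),"F",np.round(s["wrist_force"],1),"w",round(s["gripper_width"],4),"g",round(s["gripper_force"],1))
    for t in T:
        a=(h-t[3]+np.pi)%(2*np.pi)-np.pi;print("  ",np.round(r.inv().apply(np.array(t[:3])-s["tcp_pos"]),4),"twist",round(a,3))
E
python3 -c "
from h import *
go((.4217,-.1545,.23,.139),(.4217,-.1545,.129,.139))"
```

```text
t 2.1 tcp [ 0.2174 -0.639   0.3039] head 0.328 F [-0.2  0.1  0.5] w 0.0849 g 0.0
   [ 0.3495 -0.3929  0.0739] twist 0.189
   [ 0.3495 -0.3929  0.1749] twist 0.189
```

```bash
python3 -m crank '0.035 -0.039 0.007 0.02; 0.07 -0.079 0.015 0.04; 0.105 -0.118 0.022 0.06; 0.14 -0.157 0.03 0.08; 0.175 -0.196 0.037 0.1; 0.21 -0.236 0.044 0.12; 0.245 -0.275 0.052 0.14; 0.28 -0.314 0.059 0.16; 0.315 -0.354 0.066 0.18; 0.3495 -0.393 0.074 0.189; 0.3495 -0.393 0.074 0.189; 0.3495 -0.393 0.074 0.189' 0.06; python3 -c "
from h import *
go((.4217,-.1545,.129,.139))"
```

```text
time_s: 3.6
tcp_pos: [0.4217, -0.1549, 0.2301]
eef_rot: [0.998, 0.069, 0.0, 0.0]
wrist_force: [1.0, -0.0, 0.3]
gripper_width: 0.06
gripper_force: 0.0
t 3.6 tcp [ 0.4217 -0.1549  0.2301] head 0.139 F [ 1.  -0.   0.3] w 0.06 g 0.0
   [ 0.     -0.0005  0.1011] twist -0.0
```

```bash
python3 -m crank '0 0 0.035 0; 0 0 0.07 0; 0 0 0.095 0; 0 0 0.101 0; 0 0 0.101 0' && python3 -m crank '0 0 0 0; 0 0 0 0; 0 0 0 0; 0 0 0 0; 0 0 0 0; 0 0 0 0' 0 50 && python3 -m crank '0 0 -0.02 0; 0 0 -0.04 0; 0 0 -0.06 0; 0 0 -0.06 0'; python3 - <<'E'
from h import *
go()
S=env.snapshot("side");cv2.imwrite("pics/s1.png",cv2.resize(S["img"][150:270,150:300],None,fx=4,fy=4,interpolation=cv2.INTER_CUBIC))
T=env.snapshot("top")
for p in(S,T):print(find(p,"scoop_grip",1),find(p,"scoop_nose",1),find(p,"scoop",1))
E
```

```text
time_s: 4.22
tcp_pos: [0.4218, -0.1554, 0.1292]
eef_rot: [0.998, 0.068, 0.0, 0.0]
wrist_force: [-0.1, -0.3, -0.0]
gripper_width: 0.0601
gripper_force: 0.0
time_s: 4.97
tcp_pos: [0.4221, -0.1546, 0.1295]
eef_rot: [0.998, 0.069, 0.0, 0.0]
wrist_force: [-1.6, -0.0, 6.3]
gripper_width: 0.0137
gripper_force: 50.8
time_s: 5.48
tcp_pos: [0.4222, -0.1546, 0.1897]
eef_rot: [0.998, 0.069, 0.001, 0.001]
wrist_force: [0.2, -0.2, -1.3]
gripper_width: 0.0134
gripper_force: 50.0
t 5.47 tcp [ 0.4222 -0.1546  0.1897] head 0.139 F [ 0.2 -0.2 -1.3] w 0.0134 g 50.0
[(0.65, [0.422, -0.152, 0.138])] [(0.93, [0.53, -0.14, 0.062])] [(0.83, [0.492, -0.141, 0.062])]
[] [(0.93, [0.53, -0.139, 0.059])] [(0.63, [0.492, -0.144, 0.054])]
```

View pics/s1.png

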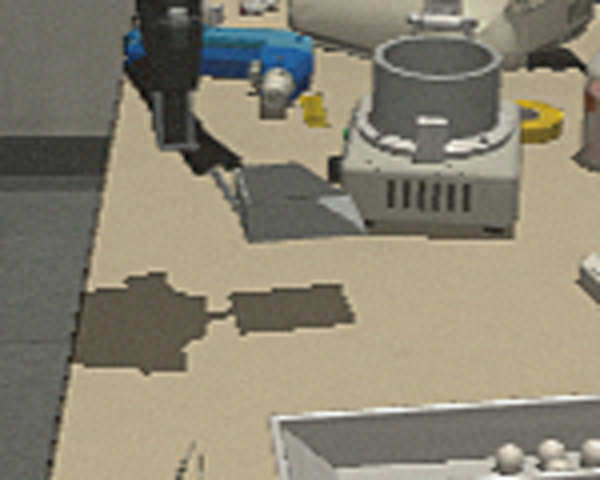

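The picture shows the scoop lifted level: blade bottom from (248,240) to (365,230), held at the handle near (180,120). Next I'll check whether it pivots at low grip.

```bash
cat > nose.py <<'E'
from h import *
go()
S=env.snapshot("side");T=env.snapshot("top")
for p in(S,T):print(find(p,"scoop_nose",1),find(p,"scoop",1))
E
python3 -m crank '0 0 0 0; 0 0 0 0; 0 0 0 0; 0 0 0 0' 0 20; python3 nose.py
```

```text
time_s: 6.38
tcp_pos: [0.4218, -0.1545, 0.189]
eef_rot: [0.998, 0.069, 0.0, 0.0]
wrist_force: [-0.0, -0.1, -2.9]
gripper_width: 0.0137
gripper_force: 50.0
t 6.38 tcp [ 0.4218 -0.1545  0.189 ] head 0.139 F [-0.  -0.1 -2.9] w 0.0137 g 50.0
[(0.63, [0.529, -0.135, 0.062])] [(0.57, [0.493, -0.142, 0.057])]
[(0.7, [0.53, -0.138, 0.058])] [(0.75, [0.496, -0.143, 0.056])]
```

```bash
python3 -m crank '0 0 0 0; 0 0 0 0; 0 0 0 0' 0.012 20; python3 nose.py
```

```text
time_s: 7.05
tcp_pos: [0.4217, -0.1545, 0.1889]
eef_rot: [0.998, 0.069, 0.0, 0.0]
wrist_force: [-0.1, -0.8, -2.4]
gripper_width: 0.0133
gripper_force: 50.0
t 7.05 tcp [ 0.4217 -0.1545  0.1889] head 0.139 F [-0.1 -0.8 -2.4] w 0.0133 g 50.0
[(0.69, [0.609, 0.125, 0.229])] [(0.77, [0.495, -0.142, 0.061])]
[(0.89, [0.529, -0.14, 0.058])] [(0.83, [0.494, -0.143, 0.058])]
```

```bash
python3 -m crank '0 0 0.015 0; 0 0 0.03 0; 0 0 0.03 0' - 20;  python3 -m crank '0 0 0 0' 0.0145 20; python3 -m crank '0 0 0 0; 0 0 0 0' 0 20; python3 nose.py
```

```text
time_s: 7.72
tcp_pos: [0.4205, -0.1541, 0.1571]
eef_rot: [0.998, 0.069, -0.002, -0.001]
wrist_force: [0.0, 0.1, -1.8]
gripper_width: 0.0129
gripper_force: 49.7
time_s: 7.85
tcp_pos: [0.4221, -0.1544, 0.1588]
eef_rot: [0.998, 0.069, 0.0, -0.0]
wrist_force: [-1.0, 0.1, -0.1]
gripper_width: 0.0146
gripper_force: 0.0
time_s: 8.1
tcp_pos: [0.4222, -0.1545, 0.1595]
eef_rot: [0.998, 0.069, 0.001, 0.0]
wrist_force: [1.1, -0.3, 0.8]
gripper_width: -0.0001
gripper_force: 0.1
t 8.1 tcp [ 0.4222 -0.1545  0.1595] head 0.139 F [ 1.1 -0.3  0.8] w -0.0001 g 0.1
[(0.69, [0.525, -0.139, 0.008])] [(0.81, [0.491, -0.146, 0.008])]
[(0.98, [0.53, -0.138, 0.009])] [(0.61, [0.493, -0.147, 0.002])]
```

```bash
python3 -m crank '0 0 -0.03 0; 0 0 -0.06 0; 0 0 -0.06 0' 0.06 50; python3 - <<'E'
from h import *
go()
S=env.snapshot("side");T=env.snapshot("top")
a=cv2.resize(S["img"][170:250,160:250],None,fx=5,fy=5,interpolation=cv2.INTER_CUBIC)
b=cv2.resize(T["img"][190:270,230:290],None,fx=5,fy=5,interpolation=cv2.INTER_CUBIC);cv2.imwrite("pics/c2.png",np.hstack([a,b]))
for p in(S,T):print(find(p,"scoop_nose",1),find(p,"scoop",1),find(p,"scoop_grip",1))
E
```

```text
time_s: 8.78
tcp_pos: [0.4229, -0.1548, 0.2208]
eef_rot: [0.998, 0.069, 0.002, 0.001]
wrist_force: [0.1, -0.1, -0.4]
gripper_width: 0.0543
gripper_force: 0.0
t 8.78 tcp [ 0.4229 -0.1548  0.2208] head 0.139 F [ 0.1 -0.1 -0.4] w 0.0543 g 0.0
[(0.61, [0.527, -0.139, 0.003])] [(0.83, [0.492, -0.143, 0.004])] [(0.79, [0.418, -0.154, 0.075])]
[(0.83, [0.53, -0.139, -0.0])] [(0.63, [0.494, -0.144, -0.003])] [(0.53, [0.644, -0.387, 0.021])]
```

View pics/c2.png

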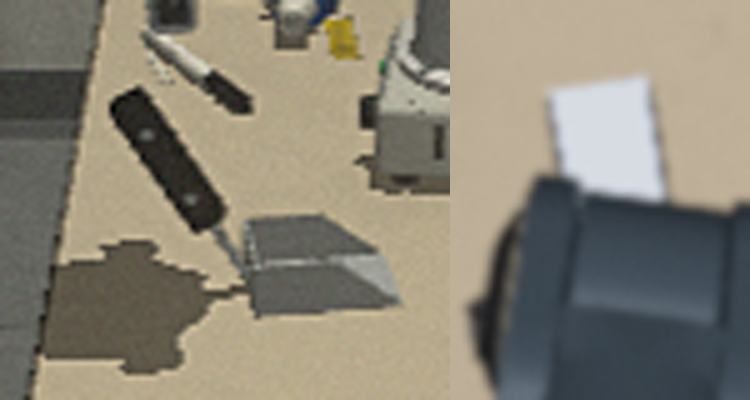

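The picture shows the scoop standing upright on the bench again, in the same place. I'll regrip it and test whether intermediate grip forces are possible while it still rests there.

```bash
python3 -m crank '0 0 0.035 0; 0 0 0.07 0; 0 0 0.092 0; 0 0 0.092 0' - 20 >/dev/null; for i in 1; do python3 -m crank '0 0 0 0; 0 0 0 0; 0 0 0 0; 0 0 0 0; 0 0 0 0' 0 20|tail -2;  python3 -m crank '0 0 0 0; 0 0 0 0' 0 50|tail -2; python3 -m crank '0 0 0 0' 0.0138 20|tail -2; python3 -m crank '0 0 0 0' 0.0140 20|tail -2;python3 -m crank '0 0 0 0' 0.0142 20; done
```

```text
gripper_width: 0.014
gripper_force: 24.5
gripper_width: 0.0133
gripper_force: 51.5
gripper_width: 0.0141
gripper_force: 14.4
gripper_width: 0.0144
gripper_force: 2.5
time_s: 10.92
tcp_pos: [0.4217, -0.1545, 0.1269]
eef_rot: [0.998, 0.069, 0.0, 0.0]
wrist_force: [0.2, -0.1, 0.3]
gripper_width: 0.0142
gripper_force: 0.2
```

```bash
python3 -m crank '0 0 0 0; 0 0 0 0; 0 0 0 0' 0 60|tail -2; python3 -m crank '0 0 -0.025 0; 0 0 -0.05 0; 0 0 -0.05 0' |tail -2; python3 -m crank '0 0 0 0; 0 0 0 0' 0.0138 20|tail -2; python3 nose.py;  python3 -m crank '0 0 0 0; 0 0 0 0' 0.0139 20|tail -2; python3 nose.py
```

```text
gripper_width: 0.0133
gripper_force: 58.3
gripper_width: 0.0132
gripper_force: 58.9
gripper_width: 0.0142
gripper_force: 11.9
t 11.93 tcp [ 0.4209 -0.1542  0.1757] head 0.139 F [ 0.2  0.1 -2.3] w 0.0142 g 11.9
[(0.9, [0.53, -0.138, 0.048])] [(0.85, [0.493, -0.144, 0.051])]
[(0.92, [0.527, -0.141, 0.044])] [(0.82, [0.491, -0.147, 0.048])]
gripper_width: 0.0141
gripper_force: 5.9
t 12.47 tcp [ 0.4218 -0.1545  0.177 ] head 0.139 F [-0.8  0.5 -3.2] w 0.0141 g 5.9
[(0.94, [0.485, -0.144, 0.01])] [(0.7, [0.453, -0.149, 0.026])]
[(0.36, [0.626, -0.365, 0.02])] [(0.58, [0.442, -0.151, 0.017])]
```

Droop works: 12 N holds the scoop and about 6 N lets it pivot nose-down. I'll level it by pressing it gently on the bench, then regrip.

```bash
python3 -m crank '0 0 0.008 0; 0 0 0.016 0; 0 0 0.024 0; 0 0 0.032 0; 0 0 0.04 0; 0 0 0.046 0; 0 0 0.05 0; 0 0 0.0505 0; 0 0 0.0505 0' 0.0138 20; python3 -m crank '0 0 0 0; 0 0 0 0; 0 0 0 0' 0 60|tail -3; python3 -m crank '0 0 -0.03 0; 0 0 -0.06 0; 0 0 -0.06 0' |tail -2;python3 - <<'E'
from h import *
go((.609-.075,-.368-.007,.26,.088))
S=env.snapshot("side");T=env.snapshot("top")
a=cv2.resize(S["img"][150:250,160:260],None,fx=5,fy=5,interpolation=cv2.INTER_CUBIC);cv2.imwrite("pics/c3.png",a)
for p in(S,T):print(find(p,"scoop_nose",1),find(p,"scoop",1))
E
```

```text
time_s: 13.9
tcp_pos: [0.422, -0.1544, 0.1265]
eef_rot: [0.998, 0.069, 0.0, 0.0]
wrist_force: [-0.5, -0.5, -0.8]
gripper_width: 0.0139
gripper_force: 2.0
wrist_force: [0.6, -0.4, -1.8]
gripper_width: 0.0098
gripper_force: 58.5
gripper_width: 0.0097
gripper_force: 60.4
t 14.65 tcp [ 0.4229 -0.1549  0.1882] head 0.139 F [-0.4 -0.2 -2.7] w 0.0097 g 60.4
   [ 0.0799  0.2335 -0.0709] twist 0.051
[(0.56, [0.487, -0.145, 0.06])] [(0.56, [0.451, -0.149, 0.064])]
[(0.47, [0.488, -0.144, 0.055])] [(0.54, [0.452, -0.15, 0.055])]
```

View pics/c3.png

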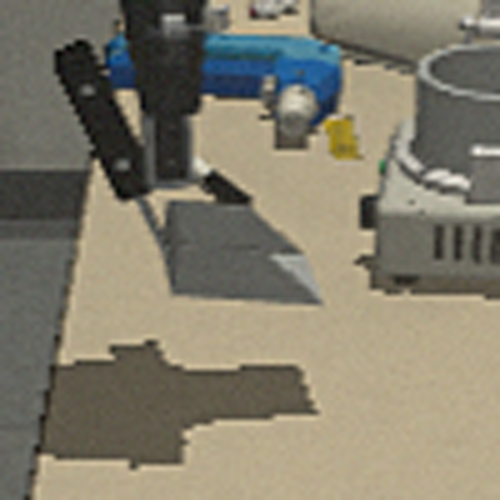

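The scoop slipped back about 43 mm and the pads now hold the handle only at its lower front edge, near (165,170). I'll set it down 60 mm further forward and regrasp.

```bash
python3 -m crank '0.03 0 0 0; 0.06 0 0.02 0; 0.06 0 0.045 0; 0.06 0 0.058 0; 0.06 0 0.061 0;  0.06 0 0.061 0' | head -3; python3 -m crank '0 0 0 0; 0 0 0 0; 0 0 0 0' 0.06 20 | head -3;  python3 -m crank '0 0 -0.05 0; 0 0 -0.1 0; -0.025 0 -0.1 0; -0.043 0 -0.1 0;  -0.043 0 -0.1 0' | head -3; python3 - <<'E'
from h import *
S=env.snapshot("side");T=env.snapshot("top")
for p in(S,T):print(find(p,"scoop_nose",1),find(p,"scoop",1),find(p,"scoop_grip",1))
m=env.cut_out(T,"scoop")[0]["region"]
t=T["img"][205:262,235:290];a=cv2.resize(t,None,fx=7,fy=7,interpolation=cv2.INTER_CUBIC)
b=cv2.resize(S["img"][180:240,170:250],None,fx=5,fy=5,interpolation=cv2.INTER_CUBIC);b=cv2.copyMakeBorder(b,0,a.shape[0]-b.shape[0],0,0,0);cv2.imwrite("pics/c4.png",np.hstack([a,b]))
go()
E
```

```text
time_s: 15.7
tcp_pos: [0.4811, -0.1463, 0.1257]
eef_rot: [0.998, 0.069, 0.0, 0.0]
time_s: 16.08
tcp_pos: [0.4815, -0.1463, 0.1259]
eef_rot: [0.998, 0.069, 0.001, 0.0]
time_s: 16.7
tcp_pos: [0.437, -0.1524, 0.2249]
eef_rot: [0.998, 0.069, -0.001, -0.0]
[(0.9, [0.55, -0.133, 0.001])] [(0.77, [0.517, -0.14, 0.0])] [(0.93, [0.439, -0.15, 0.078])]
[(0.91, [0.554, -0.137, 0.001])] [(0.64, [0.515, -0.141, -0.002])] []
t 17.15 tcp [ 0.4389 -0.152   0.2252] head 0.139 F [ 0.1  0.4 -0.1] w 0.0601 g 0.0
```

View pics/c4.png

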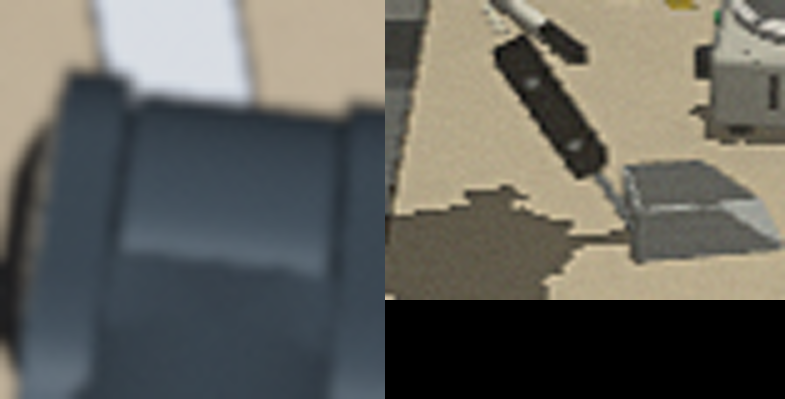

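The scoop stands flat with its origin near (0.517,-0.141). I'll regrasp with 60 N and carry it to the tray.

```bash
python3 -m crank '0.004 0 0.04 0; 0.004 0 0.08 0; 0.004 0 0.096 0; 0.004 0 0.096 0' - 60 >/dev/null; python3 -m crank '0 0 0 0; 0 0 0 0; 0 0 0 0; 0 0 0 0; 0 0 0 0' 0 60; python3 -m crank '0 0 -0.04 0; 0 0 -0.08 0; 0 0 -0.08 0' |tail -2; python3 nose.py; python3 -c "
from h import *
go((.4795,-.3799,.2,.088))"
```

```text
time_s: 18.27
tcp_pos: [0.4431, -0.1517, 0.1305]
eef_rot: [0.998, 0.069, 0.001, 0.0]
wrist_force: [-0.9, -0.2, 5.9]
gripper_width: 0.013
gripper_force: 58.4
gripper_width: 0.0132
gripper_force: 59.1
t 18.65 tcp [ 0.444  -0.152   0.2122] head 0.139 F [ 0.5  0.2 -2.6] w 0.0132 g 59.1
[(0.84, [0.553, -0.137, 0.086])] [(0.85, [0.513, -0.141, 0.086])]
[] [(0.94, [0.512, -0.143, 0.078])]
t 18.95 tcp [ 0.4417 -0.1514  0.2082] head 0.139 F [-0.4  0.3 -2.8] w 0.0131 g 59.1
   [0.0058 0.2316 0.0078] twist 0.051
```

```bash
python3 -m crank '0.001 0.03 0 0.01; 0.002 0.075 0 0.02; 0.004 0.125 0 0.03; 0.005 0.175 0 0.04; 0.006 0.215 0 0.051; 0.006 0.2316 0.008 0.051; 0.006 0.2316 0.008 0.051; 0.006 0.2316 0.008 0.051' ; python3 nose.py; python3 -c "
from h import *
go((.4795,-.3799,.15,.088))"
```

```text
time_s: 19.95
tcp_pos: [0.4807, -0.3778, 0.2008]
eef_rot: [0.999, 0.045, -0.001, -0.001]
wrist_force: [1.3, 0.2, -0.8]
gripper_width: 0.0134
gripper_force: 59.0
t 19.95 tcp [ 0.4807 -0.3778  0.2008] head 0.09 F [ 1.3  0.2 -0.8] w 0.0134 g 59.0
[(0.86, [0.587, -0.366, 0.072])] [(0.87, [0.554, -0.368, 0.073])]
[(0.6, [0.592, -0.365, 0.067])] [(0.94, [0.552, -0.369, 0.067])]
t 20.25 tcp [ 0.4807 -0.3794  0.2018] head 0.089 F [-0.2 -0.1 -2. ] w 0.0134 g 59.0
   [-0.0013  0.0004  0.0518] twist 0.001
```

```bash
python3 - <<'E'
from h import *
T=env.snapshot("top");S=env.snapshot("side")
for q in("scoop",):
    m=env.cut_out(T,q)[0]["region"];ys,xs=np.nonzero(m)
    for r in range(ys.min(),ys.max()+1,3):
        c=xs[ys==r]
        if len(c)>10: a=onz(T,(c.min()-.5,r),.097);b=onz(T,(c.max()+.5,r),.097);print(r,len(c),np.round(a,4)[:2],np.round(b,4)[:2],"mid",np.round((a+b)/2,4)[:2], "tray mid y",round(-.3685+.0877*((a+b)[0]/2-.6095),4))
m=env.cut_out(S,"scoop")[0]["region"].astype(np.uint8)
E
```

```text
177 13 [ 0.589  -0.3586] [ 0.5881 -0.3923] mid [ 0.5886 -0.3754] tray mid y -0.3703
180 24 [ 0.5822 -0.3391] [ 0.5807 -0.3967] mid [ 0.5815 -0.3679] tray mid y -0.371
183 25 [ 0.575  -0.3387] [ 0.5734 -0.3988] mid [ 0.5742 -0.3688] tray mid y -0.3716
186 27 [ 0.5677 -0.3384] [ 0.5661 -0.4032] mid [ 0.5669 -0.3708] tray mid y -0.3722
189 26 [ 0.5604 -0.3405] [ 0.5588 -0.4029] mid [ 0.5596 -0.3717] tray mid y -0.3729
192 27 [ 0.5532 -0.3402] [ 0.5515 -0.4049] mid [ 0.5524 -0.3725] tray mid y -0.3735
195 26 [ 0.5459 -0.3423] [ 0.5443 -0.4045] mid [ 0.5451 -0.3734] tray mid y -0.3741
198 25 [ 0.5387 -0.3443] [ 0.5371 -0.4042] mid [ 0.5379 -0.3743] tray mid y -0.3748
201 25 [ 0.5315 -0.344 ] [ 0.5299 -0.4038] mid [ 0.5307 -0.3739] tray mid y -0.3754
204 23 [ 0.5243 -0.3437] [ 0.5228 -0.3987] mid [ 0.5236 -0.3712] tray mid y -0.376
207 17 [ 0.517  -0.3458] [ 0.516  -0.3864] mid [ 0.5165 -0.3661] tray mid y -0.3767
```

```bash
python3 -m crank '-0.001 0.001 0.02 0.01; -0.001 0.001 0.04 0.01; -0.001 0.001 0.05 0.01; -0.001 0.001 0.055 0.01; -0.001 0.001 0.058 0.01; -0.001 0.001 0.06 0.01; -0.001 0.001 0.06 0.01' ; python3 nose.py
```

```text
time_s: 21.32
tcp_pos: [0.48, -0.3815, 0.1426]
eef_rot: [0.999, 0.039, 0.001, 0.001]
wrist_force: [-2.0, 1.3, 3.4]
gripper_width: 0.0133
gripper_force: 59.7
t 21.32 tcp [ 0.48   -0.3815  0.1426] head 0.078 F [-2.   1.3  3.4] w 0.0133 g 59.7
[(0.88, [0.588, -0.37, 0.016])] [(0.81, [0.55, -0.377, 0.015])]
[(0.86, [0.589, -0.371, 0.011])] [(0.69, [0.548, -0.374, 0.008])]
```

```bash
python3 -m crank '0.03 0 0 0; 0.072 -0.0005 0 0; 0.073 -0.0005 0 0;  0.074 -0.0005 0 0; 0.074 -0.0005 0 0; 0.074 -0.0005 0 0; 0.074 -0.0005 0 0' ; python3 - <<'E'
from h import *
T=env.snapshot("top");S=env.snapshot("side");go()
a=cv2.resize(T["img"][135:215,325:375],None,fx=7,fy=7,interpolation=cv2.INTER_CUBIC)
b=cv2.resize(S["img"][235:295,215:335],None,fx=3.6,fy=3.6,interpolation=cv2.INTER_CUBIC);b=cv2.copyMakeBorder(b,0,a.shape[0]-b.shape[0],0,0,0);cv2.imwrite("pics/c5.png",np.hstack([a,b]))
for p in(S,T):print(find(p,"scoop_nose",1),find(p,"ball_0_center",9))
E
```

```text
time_s: 22.5
tcp_pos: [0.5534, -0.3752, 0.1425]
eef_rot: [0.999, 0.039, 0.0, 0.0]
wrist_force: [-3.7, 1.3, 4.9]
gripper_width: 0.0135
gripper_force: 59.9
t 22.6 tcp [ 0.5533 -0.3752  0.1425] head 0.078 F [-3.9  1.   5.6] w 0.013 g 59.8
[(0.93, [0.66, -0.368, 0.013])] [(0.21, [0.427, -0.362, 0.001])]
[(0.89, [0.666, -0.369, 0.012])] [(0.61, [0.636, -0.368, 0.02])]
```

View pics/c5.png

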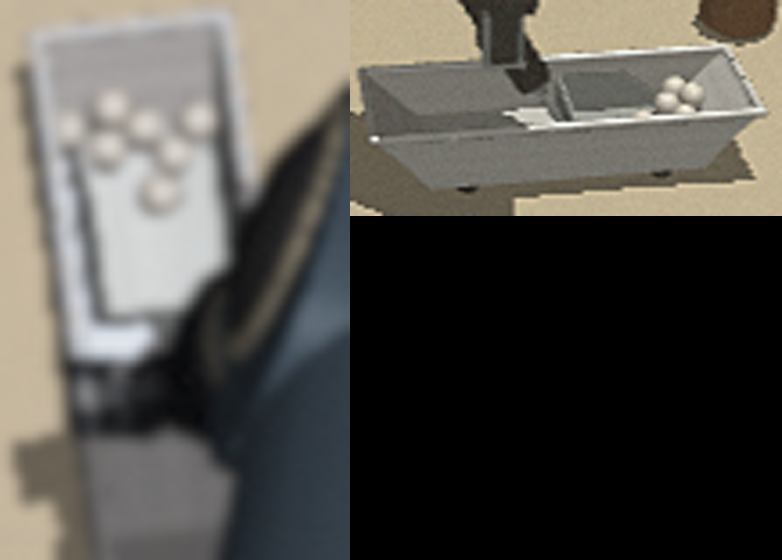

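The picture shows the scoop's nose at the far slope. Balls at about (160,193), (108,150) and (173,153) are aboard, (145,125) and (112,105) sit at the nose, and two are in the corners at (72,130) and (200,118). The scoop sits about 3 mm to the right, so I'll back off a little, shift left and ram again.

```bash
python3 -m crank '-0.015 -0.002 0 -0.01; -0.03 -0.006 0 -0.01; 0.0 -0.006 0 -0.01; 0.001 -0.006 0 -0.01; 0.001 -0.006 0 -0.01; 0.001 -0.006 0 -0.01' ; cat > balls.py <<'E'
from h import *
import sys
T=env.snapshot("top");go()
c=T["img"][130:220,315:385];g=cv2.resize(c,None,fx=8,fy=8,interpolation=cv2.INTER_CUBIC)
gg=cv2.GaussianBlur(cv2.cvtColor(g,cv2.COLOR_BGR2GRAY),(9,9),0)
H=cv2.HoughCircles(gg,cv2.HOUGH_GRADIENT,1,30,param1=60,param2=12,minRadius=18,maxRadius=28)
u=np.array([np.cos(.0877),np.sin(.0877)]);v=np.array([-u[1],u[0]]);o=np.array([.6095,-.3685])
for x,y,r in(H[0] if H is not None else[]):
    w=onz(T,(315+(x+.5)/8-.5,130+(y+.5)/8-.5),.021)[:2]-o
    if abs(w@v)<.03 and -.05<w@u<.09:print("ball tray",np.round([w@u*1e3,w@v*1e3]),"bright",gg[int(y),int(x)])
print("nose tray",[np.round([(np.array(q[1][:2])-o)@u*1e3,(np.array(q[1][:2])-o)@v*1e3,q[1][2]*1e3]) for q in find(T,"scoop_nose",1)])
cv2.imwrite(sys.argv[1],g)
E
python3 balls.py pics/d1.png
```

```text
time_s: 23.55
tcp_pos: [0.5527, -0.3694, 0.142]
eef_rot: [0.999, 0.044, 0.0, 0.0]
wrist_force: [-1.0, -1.1, 5.7]
gripper_width: 0.0134
gripper_force: 59.8
t 23.6 tcp [ 0.5527 -0.3695  0.142 ] head 0.087 F [-0.6 -0.6  5.2] w 0.0132 g 59.8
ball tray [-25.  28.] bright 215
nose tray [array([54.,  4., 12.])]
```

```bash
cat > balls.py <<'E'
from h import *
import sys
from scipy.ndimage import maximum_filter
T=env.snapshot("top");go()
c=cv2.cvtColor(T["img"][130:220,315:385],cv2.COLOR_BGR2GRAY).astype(np.float32);g=cv2.resize(c,None,fx=8,fy=8,interpolation=cv2.INTER_CUBIC)
L=-64*64*0+cv2.GaussianBlur(g,(0,0),12)-cv2.GaussianBlur(g,(0,0),22)
u=np.array([np.cos(.0877),np.sin(.0877)]);v=np.array([-u[1],u[0]]);o=np.array([.6095,-.3685])
ys,xs=np.nonzero((L==maximum_filter(L,31))&(L>3))
for y,x in sorted(zip(ys,xs),key=lambda a:-L[a]):
    w=onz(T,(315+(x+.5)/8-.5,130+(y+.5)/8-.5),.021)[:2]-o
    if abs(w@v)<.03 and -.05<w@u<.09:print("blob tray",np.round([w@u*1e3,w@v*1e3]),round(float(L[y,x]),1))
for d in env.cut_out(T,"ball_0_center"):
    yy,xx=np.nonzero(d["region"]);w=onz(T,(xx.mean(),yy.mean()),.021)[:2]-o;print("net",round(d["conf"],2),np.round([w@u*1e3,w@v*1e3]),len(xx))
cv2.imwrite(sys.argv[1],g)
E
python3 balls.py pics/d2.png
```

```text
t 23.7 tcp [ 0.5527 -0.3695  0.142 ] head 0.087 F [-0.4 -0.6  4.8] w 0.0132 g 59.8
blob tray [-27.  21.] 40.1
blob tray [  4. -15.] 32.3
blob tray [-9.  0.] 27.0
blob tray [ 56. -22.] 15.5
blob tray [38. 22.] 14.4
blob tray [ 37. -13.] 13.4
blob tray [ 7. 19.] 12.9
blob tray [56. 26.] 12.5
blob tray [35.  6.] 9.1
blob tray [53.  8.] 8.3
blob tray [54. -6.] 8.0
blob tray [-24. -27.] 7.1
blob tray [-33. -14.] 6.9
net 0.19 [128. 130.] 360[ WARN:0@0.757] global loadsave.cpp:1063 imwrite_ Unsupported depth image for selected encoder is fallbacked to CV_8U.
```

```bash
python3 -m crank '-0.003 0 0.002 0; -0.006 0 0.0045 0; -0.009 0 0.0065 0; -0.012 0 0.009 0; -0.0145 0 0.0115 0; -0.0165 0 0.014 0; -0.0165 0 0.014 0'; python3 balls.py pics/d3.png 2>/dev/null; python3 nose.py
```

```text
time_s: 24.62
tcp_pos: [0.5366, -0.3708, 0.1297]
eef_rot: [0.999, 0.044, 0.001, 0.001]
wrist_force: [-3.6, 1.8, 13.1]
gripper_width: 0.0134
gripper_force: 60.6
t 24.68 tcp [ 0.5366 -0.3708  0.1297] head 0.087 F [-3.6  1.6 13.4] w 0.0133 g 60.5
blob tray [ -9. -16.] 36.2
blob tray [-46.  24.] 34.7
blob tray [-9. 19.] 18.7
blob tray [ 64. -22.] 18.0
blob tray [-9.  1.] 16.4
blob tray [16. 18.] 14.8
blob tray [ 6. -9.] 14.3
blob tray [ 18. -17.] 12.9
blob tray [ 5. 10.] 11.3
blob tray [-26.  -2.] 10.0
blob tray [-39. -30.] 9.2
blob tray [63. 29.] 7.8
blob tray [47. 19.] 5.5
t 24.73 tcp [ 0.5366 -0.3708  0.1297] head 0.087 F [-4.   1.4 14.1] w 0.0132 g 60.5
[(0.72, [0.659, -0.359, 0.031])] [(0.88, [0.626, -0.361, 0.024])]
[(0.68, [0.658, -0.355, 0.026])] [(0.77, [0.625, -0.362, 0.018])]
```

View pics/d3.png

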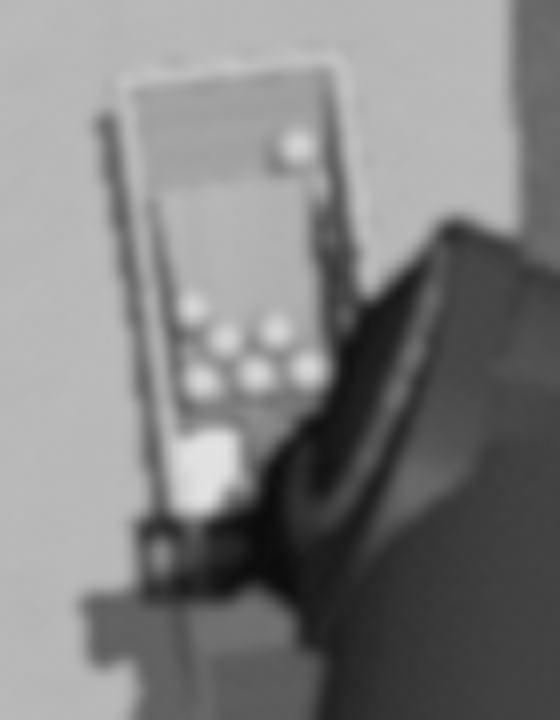

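The picture shows six balls at the back of the tilted scoop and one in the right far corner at (297,147), resting on the scoop's side-wall nose. I'll slide the scoop right so that ball falls inside.

```bash
python3 -m crank '0 0.003 -0.001 0; 0 0.006 -0.001 0; 0.001 0.0075 -0.001 0; 0.001 0.0075 -0.001 0; 0.001 0.0075 -0.001 0'; python3 balls.py pics/d4.png 2>/dev/null
```

```text
time_s: 25.65
tcp_pos: [0.5377, -0.3743, 0.1298]
eef_rot: [0.999, 0.045, -0.001, -0.003]
wrist_force: [-6.5, 8.5, 13.9]
gripper_width: 0.0137
gripper_force: 60.9
t 25.7 tcp [ 0.5377 -0.3744  0.1298] head 0.09 F [-6.6  7.2 15.3] w 0.0131 g 60.9
blob tray [ -9. -19.] 34.6
blob tray [-45.  22.] 32.4
blob tray [-38.  12.] 28.8
blob tray [-8. 16.] 21.8
blob tray [ 64. -23.] 19.3
blob tray [16. 16.] 17.1
blob tray [-9. -1.] 16.1
blob tray [  5. -14.] 15.1
blob tray [5. 7.] 12.3
blob tray [ 36. -19.] 11.8
blob tray [-27.  -5.] 11.8
blob tray [62. 29.] 7.8
blob tray [35. 16.] 6.2
blob tray [45. 17.] 6.1
```

```bash
python3 -m crank '0.002 0 -0.003 0; 0.005 0.001 -0.006 0; 0.006 0.001 -0.009 0; 0.006 0.001 -0.009 0'; python3 balls.py pics/d5.png 2>/dev/null
```

```text
time_s: 26.25
tcp_pos: [0.5432, -0.3779, 0.1364]
eef_rot: [0.999, 0.044, -0.002, -0.001]
wrist_force: [-6.2, 1.8, -0.3]
gripper_width: 0.0129
gripper_force: 58.6
t 26.3 tcp [ 0.5432 -0.3779  0.1364] head 0.087 F [-6.   2.7  0.1] w 0.0133 g 58.6
blob tray [ -4. -25.] 35.7
blob tray [-36.  10.] 30.1
blob tray [-3. 10.] 22.8
blob tray [39. 29.] 21.6
blob tray [18. 29.] 20.8
blob tray [-3. 29.] 18.3
blob tray [-12.  29.] 18.0
blob tray [21. 10.] 17.4
blob tray [-4. -7.] 17.4
blob tray [ 10. -19.] 14.4
blob tray [ 69. -26.] 13.7
blob tray [10.  1.] 11.4
blob tray [-22.  -9.] 8.8
blob tray [ 26. -23.] 7.7
blob tray [51. 11.] 7.6
blob tray [40. 10.] 7.3
blob tray [-49. -19.] 6.5
blob tray [ 50. -23.] 6.4
```

```bash
python3 -m crank '-0.003 -0.002 -0.004 0; -0.006 -0.004 -0.012 0; -0.008 -0.005 -0.02 0; -0.008 -0.005 -0.02 0'; python3 balls.py pics/d6.png 2>/dev/null; python3 nose.py
```

```text
time_s: 26.85
tcp_pos: [0.5374, -0.3743, 0.1589]
eef_rot: [0.999, 0.044, 0.001, 0.001]
wrist_force: [0.6, 0.1, -2.4]
gripper_width: 0.0132
gripper_force: 58.6
t 26.9 tcp [ 0.5371 -0.3741  0.1583] head 0.088 F [ 0.4  0.3 -2.8] w 0.0129 g 58.6
blob tray [ -6. -27.] 34.6
blob tray [-41.  13.] 33.0
blob tray [-6. 10.] 26.6
blob tray [26. 29.] 20.0
blob tray [20. 10.] 19.9
blob tray [-6. -8.] 18.8
blob tray [ 4. 30.] 18.2
blob tray [49. 29.] 15.4
blob tray [  9. -20.] 14.7
blob tray [-25.  -9.] 12.6
blob tray [8. 0.] 11.8
blob tray [37. 10.] 8.3
blob tray [ 53. -24.] 5.3
blob tray [54. -4.] 3.5
t 26.95 tcp [ 0.5369 -0.374   0.1578] head 0.088 F [-0.1  0.1 -1.5] w 0.0135 g 58.5
[(0.74, [0.659, -0.361, 0.057])] [(0.75, [0.624, -0.364, 0.05])]
[(0.65, [0.661, -0.363, 0.054])] [(0.7, [0.626, -0.366, 0.042])]
```

Ball seven dropped back to the tray floor and six are secure. I'll carry these six to the bowl.

```bash
python3 -c "
from h import *
go((.514,.0174,.27,.088))"
```

```text
t 27.25 tcp [ 0.5367 -0.3739  0.1571] head 0.088 F [ 0.4 -0.1 -2.8] w 0.0129 g 58.5
   [ 0.0117 -0.3918 -0.1128] twist -0.0
```

```bash
python3 -m crank '0 -0.005 -0.02 0; 0 -0.02 -0.045 0; 0 -0.045 -0.07 0; 0.001 -0.08 -0.09 0; 0.002 -0.12 -0.105 0; 0.003 -0.16 -0.113 0; 0.005 -0.2 -0.113 0; 0.007 -0.24 -0.113 0; 0.009 -0.28 -0.113 0; 0.01 -0.315 -0.113 0; 0.011 -0.345 -0.113 0; 0.012 -0.37 -0.113 0'|head -2;python3 -m crank '0 -0.014 0 0; 0 -0.02 0 0; 0 -0.022 0 0; 0 -0.022 0 0' ; python3 nose.py; python3 -c "
from h import *
T=env.snapshot('top');print(find(T,'bowl_mouth'),find(T,'ball_0_center',8))
go((.514,.0174,.27,.088))"
```

```text
time_s: 28.75
tcp_pos: [0.5161, -0.0023, 0.272]
time_s: 29.25
tcp_pos: [0.5144, 0.0168, 0.2704]
eef_rot: [0.999, 0.043, -0.0, 0.0]
wrist_force: [-0.6, -0.5, -1.5]
gripper_width: 0.0129
gripper_force: 58.6
t 29.25 tcp [0.5144 0.0168 0.2704] head 0.086 F [-0.6 -0.5 -1.5] w 0.0129 g 58.6
[(0.86, [0.635, 0.029, 0.169])] [(0.82, [0.604, 0.03, 0.164])]
[(0.84, [0.638, 0.03, 0.166])] [(0.8, [0.602, 0.023, 0.156])]
[] [(0.54, [0.576, 0.021, 0.161])]
t 29.7 tcp [0.5143 0.0175 0.2704] head 0.088 F [ 0.7  0.5 -2.9] w 0.0131 g 58.6
   [-0.0003  0.0001  0.0004] twist -0.0
```

```bash
python3 -m crank '0 0 0 0' 0.0138 60|tail -2;python3 -m crank '0 0 0 0; 0 0 0 0; 0 0 0 0' 0.0139 60|tail -2; python3 -m crank '0 0 0 0; 0 0 0 0' 0 60; python3 nose.py
```

```text
gripper_width: 0.0137
gripper_force: 11.5
gripper_width: 0.0139
gripper_force: 5.3
time_s: 30.45
tcp_pos: [0.5146, 0.0176, 0.2706]
eef_rot: [0.999, 0.044, 0.0, 0.0]
wrist_force: [0.3, -1.5, -0.6]
gripper_width: 0.0132
gripper_force: 58.4
t 30.45 tcp [0.5146 0.0176 0.2706] head 0.088 F [ 0.3 -1.5 -0.6] w 0.0132 g 58.4
[(0.95, [0.578, 0.026, 0.1])] [(0.84, [0.545, 0.021, 0.116])]
[(0.73, [0.58, 0.024, 0.098])] [(0.74, [0.549, 0.02, 0.109])]
```

```bash
python3 -c "
from h import *
go((.5248,-.376,.25,.088))"; python3 -m crank '-0.01 0 -0.03 0; -0.02 0 -0.05 0; -0.02 0 -0.05 0'|head -2; python3 - <<'E'
from h import *
T=env.snapshot("top");S=env.snapshot("side")
for p in(T,S):print(find(p,"bowl_mouth",1),find(p,"ball_0_center",8),[ (round(d["conf"],2),int(d["region"].sum())) for d in env.cut_out(p,"ball_0_center")])
go((.5248,-.376,.22,.088))
# bowl interior and surroundings: bright blobs as text map
uv=proj(T,[[.594,.0245,.065]])[0].astype(int);print(uv)
g=cv2.cvtColor(T["img"],cv2.COLOR_BGR2GRAY)
print(g[uv[1]-16:uv[1]+17:1,uv[0]-16:uv[0]+17:1])if 0 else None
for r in g[uv[1]-18:uv[1]+18,uv[0]-18:uv[0]+18]:print("".join(" .:-=+*#%@"[min(9,v//26)] for v in r))
E
```

```text
t 30.75 tcp [0.5145 0.0176 0.2705] head 0.088 F [ 0.4 -0.8  0.4] w 0.0132 g 58.6
   [-0.0242  0.393   0.0206] twist -0.0
time_s: 31.12
tcp_pos: [0.4943, 0.0162, 0.3214]
[(0.82, [0.594, 0.02, 0.1])] [(0.52, [0.621, 0.031, 0.072])] []
[(0.98, [0.592, 0.024, 0.103])] [] []
t 31.52 tcp [0.4943 0.0159 0.3197] head 0.088 F [-0.2 -0.2 -2. ] w 0.0134 g 58.9
   [-0.004   0.3931  0.0996] twist -0.0
[191 180]
%%%%%%%%%%######****############%%%%
%%%%%%%%#####**+++++****#########%%%
%%%%%%#####*++=-----===+**##**####%%
%%%%%####*+=-----:::::--=+**#**#####
%%%%###*+=-::-=++=-:---====+*#**####
%%%###*+-:::-+*##*===++**+==+*#**##*
%####*+-:::-=*#%#*++*####*+==+*#****
####*+-::-=+*##%##++*##%%#*+++**#**+
*###*=:::=*######****#####******#***
+##*=-::-+*%%#*****##******#%%###***
+**+-:::-+####+++*###*****#%%%%###*+
+**=:::-+*#***++*#%%#**###%%%%%%##*+
*#*=::-+*##*+++*####**#%%%%%%%%%%#*+
**+-::-*#%%#**#####***%%%%%%%%%%%#*+
**=:::=*#%%%%%%%%%#**#%%%%%%%%%%%##+
**=::-+*###%%%%%%%%%%%%%%%%%%%%%%##*
**=::=*#####%%%%%%%%%%%%%%%%%%%%%%#*
++=:-+#%%#*#%%%%%%%%%%%%%%%%%%%%%%#*
-=-:-+#%%#*#%%%%%%%%%%%%###%%%%%%%#*
::::-=*##**#%%%%%%%%%%#%%###%%%%%##*
....:=+**++#%%%%%%%%%%#%%####%%%%##+
....:=*****#%%%%%%%%%%####**#%%%%#*=
.. .:=*#%%%%%%%%%%%%%%###**#%%%%%#*=
.. ..-*%%%%%%%%%%%%%%%#####%%%%%##+-
..  .-+#%%%%%%%%%%%%%%%%%%%%%%%##*+-
... .:=#%%%%%%%%%%%%%%%%%%%%%%%##*=:
...  .-*%%%%%%%%%%%%%%%%##%%%%##*+--
.... .:+#%%%%%%%#######***#%%%#*+-:-
....  .-+*####**********++*###*+-::=
....  .:=+*************++=+*##*=::-+
.....  .-+*************+=-==++=-:-=*
...... .:=+************+=------:-=*#
......  :=+************+=-:::::-=*##
:.....  .-+************+=:::::--=*##
:.....  .:=+***********+=:::----=+*#
:.....   :-++**********+=::-----=+*#
```

```bash
python3 -m crank '0 0.03 0 0; 0 0.08 0.01 0; 0 0.135 0.03 0; -0.001 0.19 0.05 0; -0.002 0.245 0.07 0; -0.003 0.3 0.09 0; -0.004 0.35 0.1 0; -0.004 0.385 0.1 0; -0.004 0.393 0.1 0; -0.004 0.393 0.1 0'; python3 balls.py pics/d7.png 2>/dev/null;  python3 - <<'E'
from h import *
g=cv2.imread("pics/d7.png",0);g=cv2.resize(g,(70,90),interpolation=cv2.INTER_AREA)
for r in g[0:60,10:62]:print("".join(" .:-=+*#%@"[min(9,v//26)] for v in r))
S=env.snapshot("side");print(find(S,"ball_0_center"),find(S,"scoop_nose",1))
E
```

```text
time_s: 32.78
tcp_pos: [0.5249, -0.3757, 0.2199]
eef_rot: [0.999, 0.044, -0.0, -0.001]
wrist_force: [0.4, 0.8, -2.0]
gripper_width: 0.013
gripper_force: 58.9
t 32.83 tcp [ 0.5252 -0.3746  0.2201] head 0.089 F [ 0.3  0.3 -1.3] w 0.0135 g 58.9
blob tray [-50. -14.] 23.7
blob tray [-14.  27.] 19.9
blob tray [-38.  29.] 18.9
blob tray [ 47. -22.] 18.3
blob tray [-32. -27.] 16.5
blob tray [46. 26.] 15.5
blob tray [  0. -23.] 14.9
blob tray [ 31. -22.] 13.9
blob tray [ 14. -23.] 13.3
blob tray [27. 26.] 11.0
blob tray [ 8. 26.] 10.4
blob tray [-7. -7.] 9.5
blob tray [68. 29.] 6.5
##***###########***#####**#************##**####*####
##***###########**######**************#***##########
##****##################**#**********###############
###*****#############*##*#****#*******####**########
##********################*#***********###**########
##******###########****####***********########*#####
#************#######***##########*******####**######
#*#****###****####################*******#*#########
*****######*###########*********###*#******#########
##***##########**************++*####**#***
[... 2026 characters left out ...]
####*+==*#%%%%%%########*********++=******+-.   ...
#####**==+#%%%##******************+==+****+-:.  ....
#####**+=+#%%%#++*****************+===+++=-:.   ....
######*+=+####*==+****************++=--=-::.   .....
######*+=+*#*+=--=+****************+=-::....   ....:
######*+==*#*=---=+****************+=:.....    ....:
######*+==*#*=--:-=+**************++=:. ...     ..:-
######*+==*#*+=-:-=+*************++=-. ....    ..::-
######*+==+**+=-::=++************+=-.  ....    ..:--
######*+==+**+=--:-++***********++-:. .....    .:--:
######**==+*#*=--:-=+***********+=:.  ....    ..:--:
######**+=+*#*+=-:-=+**********++-:   .....   .:--:.
[(0.24, [0.521, -0.372, 0.166])] [(0.64, [0.591, -0.364, 0.052])]
```

```bash
python3 -m crank '0 -0.03 0 0; 0 -0.08 0 0; 0 -0.13 0 0; 0 -0.175 0 0; 0 -0.2 0 0; 0 -0.2 0 0'|head -2; python3 - <<'E'
from h import *
T=env.snapshot("top");S=env.snapshot("side");cv2.imwrite("pics/e_t.png",T["img"]);cv2.imwrite("pics/e_s.png",S["img"])
print(find(T,"ball_0_center"),find(S,"ball_0_center"));go()
g=cv2.cvtColor(T["img"],cv2.COLOR_BGR2GRAY)
for r in g[136:228,326:372]:print("".join(" .:-=+*#%@"[min(9,v//26)] for v in r))
E
```

```text
time_s: 33.78
tcp_pos: [0.5075, -0.1736, 0.221]
[(0.58, [0.62, 0.027, 0.074])] []
t 33.98 tcp [ 0.5074 -0.178   0.2206] head 0.086 F [-0.2  0.3 -2.1] w 0.0132 g 59.0
*******##****######***##########*******#####*#
*****####****####################********####*
#***######**##########*********####******#####
#***##########**************++*#####*#****####
#**###****************++****++*###****###*####
#***#*********+*************+++*##***#########
****#***********************+++*#***#*########
****#***********************+++*#***#######*##
*+++*#**********************++=*##**##########
*==+************************++=+##***#*##*####
*+==************************++=+*#****#*######
*+==*#**********************+==+*##*******####
*+==************************+==+*#********####
*+==+***********************++=+*#*********###
*+==+************************+-=*#*******###*#
*+==+************************+-=*##********###
**==+***************#########*==+#####*#######
**+==******#########%%%%%%%%%*=-+*####***#####
#*+==*#####%%%%%%%%%%%%%%%%%%*=-+*####****####
#*+==*##%%%%%%%%%%%%%%%%%%%%%#=-+*##*****
[... 2689 characters left out ...]
#####*+==*************************+=+*#***
#########*+==*#***********************+++*#***
***######*+==*#************************++*##**
*########*+==+*************************++*##**
#########*+==+*************************++**#**
###**####*+==+**************************+**#**
#########*+==+****************************###*
#########*+==+****************************##**
##*######**+==*#*****************#******####**
##########*+==*#*************##***************
##########*+==*###*************+++++++++******
#*########*+==+*******+++++++++++++++*********
*#########*+===++++++++++++++****************#
#*########**+++++++++***********##*********#**
**########*************###########**********##
```

The tray text map shows the seventh ball still on the floor near tray (-9,-23) mm, so I'll make a second trip for it.

```bash
python3 -c "
from h import *
go((.5262,-.3796,.19,.088),(.4784,-.3838,.1415,.088))
T=dict(np.load('x.npz')) if 0 else None"
```

```text
t 33.98 tcp [ 0.5074 -0.178   0.2206] head 0.086 F [-0.2  0.3 -2.1] w 0.0132 g 59.0
   [0.0014 0.2024 0.0307] twist -0.002
   [-0.0466  0.2025  0.0792] twist -0.002
```

```bash
python3 -m crank '0 0.03 0 0; 0 0.08 0 0; 0 0.13 0 0; 0.001 0.175 0 0; 0.0014 0.2024 0 0; 0.0014 0.2024 0.015 0; 0.0014 0.2024 0.031 0; 0.0014 0.2024 0.0375 0; -0.009 0.2024 0.043 0; -0.0185 0.2024 0.049 0' ; python3 -m crank '-0.0085 0 0.007 0; -0.016 0 0.014 0; -0.0225 0 0.022 0; -0.028 0 0.03 0; -0.028 0 0.03 0'; python3 nose.py
```

```text
time_s: 35.22
tcp_pos: [0.507, -0.3805, 0.172]
eef_rot: [0.999, 0.044, 0.001, 0.001]
wrist_force: [0.6, -0.7, -0.3]
gripper_width: 0.0131
gripper_force: 58.4
time_s: 35.85
tcp_pos: [0.4779, -0.3826, 0.1408]
eef_rot: [0.999, 0.044, -0.001, -0.0]
wrist_force: [-0.7, 0.8, 2.6]
gripper_width: 0.0132
gripper_force: 58.3
t 35.85 tcp [ 0.4779 -0.3826  0.1408] head 0.087 F [-0.7  0.8  2.6] w 0.0132 g 58.3
[(0.57, [0.591, -0.369, 0.029])] [(0.69, [0.555, -0.372, 0.024])]
[(0.74, [0.595, -0.371, 0.027])] [(0.55, [0.555, -0.376, 0.018])]
```

```bash
python3 - <<'E'
from h import *
T=env.snapshot("top");cv2.imwrite("pics/f.png",T["img"])
g=cv2.cvtColor(T["img"],cv2.COLOR_BGR2GRAY)
for i,r in enumerate(g[160:204,328:370]):print(160+i,"".join(" .:-=+*#%@"[min(9,v//26)] for v in r))
print(np.round(proj(T,[[.593,-.371,.012],[.593,-.371,.028],[.5975,-.3925,.02],[.6035,-.392,.02]])))
E
```

```text
160 *+==*#%%%%%%%%%%%%%%%%%%%%%%*=-+**********
161 *+==*#%%%%%%%%%%%%%%%%%%%%%%*=-=**#*******
162 *+==*#%%%%%%%%%%%%%%%%%%%%%%*=-=*#********
163 *+==*#%%%%%%%%%%%%%%%%%%%%%%#+-=*#********
164 **==+#%%%%%%%%%%%%%%%%%%%%%%#+-=*#********
165 **+=+*#%%%%%%%%%%%%%%%%%%%%%#*==*#*******#
166 **+=+*#%%%%%%%%%%%%%%%%%%%%%%*==+##*******
167 #*+=+*#%%%%%%%%%%%%%%%%%%%%%%*=-+*##****#*
168 #*+==*##%%%%%%%%%%%%%%%%%%%%%#=-+*##*****#
169 #*+==*#%%%%%%%%%%%%%%%%%%%%%%#+-+*#*******
170 #**==*#%%%%%%%%%%%%%%%%%%%%%%#+-=*#*******
171 #**+=+#%%%%%%%%%%%%%%%%%%%%%%#+-=*#*******
172 ##*+=+##%%%%%%%%%%%%%%%%%%%%%#*==*#*****#*
173 ##*+=+*#%%%%%%%%%%%%%%%%%%%%%%*==+##******
174 ##*+=+*#%%%%%%%%%%%%%%%%%%%%%#*=-+*#*****#
175 ##*+==*#%%%%%%%%%%%%%%%%%%####*=-+*#*****#
176 ##*+==*#%%%%%%%%%%%%%%%%%#####*+=+*#******
177 ##*+==*#%%%%%%%%%%%%%%%%%######+=+*#******
178 ##*+==+#%%%%%%%%%%%%%%%########+==********
179 #***==+#%%%%%%%%###############+==*#******
180 #***+=+#%%####################*+-=+##*****
181 ###*+=+##%#**##################+--+###****
182 ****+=+*##*+*##################+--+*##****
183 ****+==*##*++##
[... 320 characters left out ...]
==*##*==+################*+--+*#****
191 ##***+==*##*=-+*###############*+--=*#****
192 #****+==*##*=-+*###############*+-:=*#****
193 #****+==+##*=-=*###############*+-:=*#****
194 *##**+==+##*=-=*###############*+=:-*##***
195 *****+=-+##*=-=+################*=--+###**
196 #**#**==+*##+-=+*###############*+--+*##**
197 **##**+=+*##*=-+*###############*+--+*#**+
198 **###*+==*##*=-+*###############*+--+*#**+
199 ***##*+==*##*=-+*###############*+-:=*#*+-
200 *####*+==*##*=-+*###############*+-:=**+=:
201 **###*+==+##*=-=*###############*+-:-**+-.
202 **##**+=-+##*=-=**##############*+-:-+*=:.
203 ***#**+==+##*=-=+*#############**+=:-==-. 
[[347. 180.]
 [348. 179.]
 [356. 177.]
 [356. 175.]]
```

```bash
python3 -m crank '-0.002 0 -0.0015 0; -0.002 0 -0.0015 0'|head -2; python3 -m crank '0 0 0 0' 0.0138 60|tail -2;python3 -m crank '0 0 0 0; 0 0 0 0' 0.0139 60|tail -2; python3 -m crank '0 0 0 0; 0 0 0 0' 0 60; python3 nose.py;  python3 - <<'E'
from h import *
T=env.snapshot("top")
g=cv2.cvtColor(T["img"],cv2.COLOR_BGR2GRAY)
for i,r in enumerate(g[168:186,328:370]):print(168+i,"".join(" .:-=+*#%@"[min(9,v//26)] for v in r))
E
```

```text
time_s: 36.45
tcp_pos: [0.4762, -0.3823, 0.1425]
gripper_width: 0.0139
gripper_force: 10.5
gripper_width: 0.014
gripper_force: 5.2
time_s: 37.08
tcp_pos: [0.4768, -0.3826, 0.143]
eef_rot: [0.999, 0.044, 0.0, 0.0]
wrist_force: [0.7, 0.9, -1.3]
gripper_width: 0.0131
gripper_force: 58.4
t 37.08 tcp [ 0.4768 -0.3826  0.143 ] head 0.088 F [ 0.7  0.9 -1.3] w 0.0131 g 58.4
[(0.92, [0.586, -0.372, 0.029])] [(0.63, [0.553, -0.373, 0.022])]
[(0.9, [0.589, -0.371, 0.025])] [(0.74, [0.554, -0.378, 0.018])]
168 #*+==*##%%%%%%%%%%%%%%%%%%%%%#=-+*##******
169 #*+==*#%%%%%%%%%%%%%%%%%%%%%%#+-+*#*******
170 #**==*#%%%%%%%%%%%%%%%%%%%%%%#+-=*#*******
171 #**+=+#%%%%%%%%%%%%%%%%%%%%%%#+-=*#*******
172 ##*+=+##%%%%%%%%%%%%%%%%%%%%%#*==*#*****#*
173 ##*+=+*#%%%%%%%%%%%%%%%%%%%%%%*==+##*****#
174 #**+=+*#%%%%%%%%%%%%%%%%%%%%%#*=-+*#*****#
175 ##*+==*#%%%%%%%%%%%%%%%%%%%###*=-+*#*****#
176 ##*+==*#%%%%%%%%%%%%%%%%%#####*=-+*#******
177 ##*+==*#%%%%%%%%%%%%%%%%%#*####+=+*#******
178 ##*+==+#%%%%%%%%%%%%%%%%%#*####*==********
179 #***==+#%%%%%%%%%%%%%%%%#######*==*#******
180 ##**+=+#%%%%%%%%%%%%###########*==+##*****
181 **#*+=+##%#####################+=-+###****
182 ****+=+*###**##################+=-+*##****
183 ****+==*##*++##################*=-+*#*****
184 ****+==*##*++*#################*=-=*#*****
185 #***+==*##*+=*#################*+-=*#***##
```

```bash
python3 -m crank '-0.004 0 -0.005 0; -0.008 0 -0.009 0; -0.008 0 -0.009 0'|head -2; python3 -m crank '0 0 0 0' 0.0138 60|tail -1;python3 -m crank '0 0 0 0; 0 0 0 0' 0.0139 60|tail -2; python3 -m crank '0 0 0 0; 0 0 0 0' 0 60|tail -2; python3 nose.py
```

```text
time_s: 37.8
tcp_pos: [0.4684, -0.3837, 0.1524]
gripper_force: 10.5
gripper_width: 0.0139
gripper_force: 5.3
gripper_width: 0.0136
gripper_force: 58.3
t 38.42 tcp [ 0.4692 -0.3832  0.152 ] head 0.088 F [-0.2  0.7 -1.7] w 0.0136 g 58.3
[(0.91, [0.57, -0.374, 0.024])] [(0.93, [0.536, -0.375, 0.024])]
[(0.89, [0.574, -0.37, 0.019])] [(0.9, [0.535, -0.377, 0.018])]
```

```bash
python3 -m crank '0.007 0 0 0; 0.014 0 0.002 0; 0.014 0 0.006 0; 0.014 0 0.009 0; 0.014 0 0.0105 0; 0.014 0 0.0105 0'; python3 nose.py
```

```text
time_s: 39.48
tcp_pos: [0.4823, -0.3819, 0.1426]
eef_rot: [0.999, 0.044, -0.0, -0.0]
wrist_force: [-3.4, 2.6, 8.5]
gripper_width: 0.0135
gripper_force: 59.8
t 39.48 tcp [ 0.4823 -0.3819  0.1426] head 0.088 F [-3.4  2.6  8.5] w 0.0135 g 59.8
[(0.63, [0.585, -0.368, 0.015])] [(0.4, [0.713, -0.134, 0.004])]
[(0.8, [0.588, -0.369, 0.009])] [(0.97, [0.55, -0.373, 0.008])]
```

```bash
python3 -m crank '0.03 0.001 -0.001 0; 0.075 0.002 -0.001 0; 0.077 0.002 -0.001 0; 0.077 0.002 -0.001 0; 0.077 0.002 -0.001 0; 0.077 0.002 -0.001 0'|head -5; python3 balls.py pics/g1.png 2>/dev/null; python3 - <<'E'
from h import *
g=cv2.imread("pics/g1.png",0);g=cv2.resize(g,(70,90),interpolation=cv2.INTER_AREA)
for r in g[5:58,8:52]:print("".join(" .:-=+*#%@"[min(9,v//26)] for v in r))
E
```

```text
time_s: 40.52
tcp_pos: [0.5585, -0.3768, 0.1429]
eef_rot: [0.999, 0.044, -0.001, -0.001]
wrist_force: [-4.2, 2.2, 4.9]
gripper_width: 0.0131
t 40.58 tcp [ 0.5585 -0.3768  0.1429] head 0.088 F [-4.8  1.6  5. ] w 0.0129 g 59.0
blob tray [-23.  12.] 30.6
blob tray [  8. -22.] 27.6
blob tray [-9. -4.] 25.7
blob tray [-19.  28.] 25.6
blob tray [-7. 10.] 14.6
blob tray [ 43. -21.] 14.6
blob tray [14. 30.] 14.3
blob tray [32. 30.] 12.6
blob tray [47. 14.] 10.8
blob tray [11. 12.] 10.4
blob tray [50. 29.] 10.0
blob tray [-39.  27.] 9.2
blob tray [48. -3.] 8.5
blob tray [67. 29.] 6.8
#######*######################***#**########
#############*########**###########**#######
############***#############################
##########################********##########
#####*############**************+*##########
####**####*********************++*##########
####***#***********************+++*##*######
####***#***********************+++*##*######
###****#***********************+++*#**######
###*+++*#**********************++=*##*######
##**+=+************************++=+#########
##**+=+****************
[... 1166 characters left out ...]
%%%%%%%%%%##*=:..   ..:::
#######*+=+###+-=*#%%%%%%%%%##*=:...  ..::::
#######*+=+*##*==*#%%%%%%%%%#*=:....  ..:::.
#######*+=+*##*==*#%%%%%%%%#*+-.....  .::-:.
#######*+==*##*==*#%%%%%%%%#*-...... ..:::..
#######*+==*##*==+#%%%%%%%#*+:........::::..
#######*+==*###+=+########*+-. .......:::..:
#######**==+###+==*****+++=-:. .....::::...:
########*+=+#%#*+=++***+==-:.  ..:..:::....:
########*+=+#%%#****###+=-:.   .....::....::
########*+=+*#######%%#+-:.    ...........::
########*+==+***######*=:.     ...........::
########*+=--====++++=-:.      ..........:::
########*+=:::::::---:...       .........:::
########*+=:.::::::-:....       .........::.
########*+=:::---:::::....       ...........
```

The seventh ball is aboard, about 11 mm behind the nose. Now I'll tilt the scoop.

```bash
python3 -m crank '-0.003 0 0.003 0; -0.0065 0 0.0055 0; -0.01 0 0.0085 0; -0.0135 0 0.0115 0; -0.0165 0 0.0145 0; -0.0165 0 0.0145 0; -0.0165 0 0.0145 0'|sed -n 1,4p; python3 balls.py pics/g2.png 2>/dev/null; python3 nose.py;python3 -c "
from h import *
go((.514,.0174,.27,.088))"
```

```text
time_s: 41.5
tcp_pos: [0.5443, -0.3781, 0.1321]
eef_rot: [0.999, 0.044, 0.001, 0.0]
wrist_force: [-6.6, 4.9, 19.6]
t 41.55 tcp [ 0.5443 -0.3781  0.1321] head 0.089 F [-6.4  5.9 19.6] w 0.0132 g 60.1
blob tray [-35.  10.] 35.7
blob tray [ -8. -22.] 35.4
blob tray [14. 29.] 17.8
blob tray [35. 29.] 17.4
blob tray [-4. 29.] 17.3
blob tray [-13.  29.] 17.2
blob tray [-8. 10.] 10.6
blob tray [ 33. -22.] 9.2
blob tray [ 49. -22.] 9.1
blob tray [-9. -1.] 9.0
blob tray [15. 10.] 7.9
blob tray [65. 29.] 7.1
blob tray [47. 12.] 7.1
blob tray [-42. -29.] 6.8
net 0.71 [ 61. 499.] 931
t 41.6 tcp [ 0.5442 -0.3782  0.1321] head 0.089 F [-6.4  5.2 20. ] w 0.013 g 60.1
[(0.63, [0.66, -0.365, 0.028])] [(0.96, [0.624, -0.365, 0.022])]
[(0.62, [0.662, -0.364, 0.022])] [(0.91, [0.624, -0.369, 0.014])]
t 41.9 tcp [ 0.5442 -0.3782  0.132 ] head 0.089 F [-6.2  5.1 21.1] w 0.0134 g 60.1
   [ 0.0052 -0.3966 -0.1381] twist 0.001
```

```bash
python3 -m crank '-0.002 -0.005 -0.02 0; -0.002 -0.02 -0.05 0; -0.002 -0.045 -0.08 0; -0.001 -0.08 -0.11 0; 0 -0.12 -0.13 0; 0.001 -0.16 -0.14 0; 0.002 -0.2 -0.14 0; 0.003 -0.24 -0.14 0; 0.004 -0.28 -0.14 0; 0.005 -0.315 -0.14 0; 0.005 -0.345 -0.14 0; 0.005 -0.372 -0.14 0'|head -2;python3 -m crank '0 -0.015 0 0; 0 -0.022 0 0; 0 -0.0245 0 0; 0 -0.0245 0 0' ; python3 nose.py
```

```text
time_s: 43.4
tcp_pos: [0.5149, -0.0067, 0.268]
time_s: 43.9
tcp_pos: [0.5135, 0.0158, 0.2679]
eef_rot: [0.999, 0.043, -0.0, 0.0]
wrist_force: [0.1, 0.7, -2.1]
gripper_width: 0.0131
gripper_force: 59.5
t 43.9 tcp [0.5135 0.0158 0.2679] head 0.087 F [ 0.1  0.7 -2.1] w 0.0131 g 59.5
[(0.73, [0.63, 0.028, 0.161])] [(0.82, [0.592, 0.026, 0.155])]
[(0.9, [0.631, 0.029, 0.159])] [(0.83, [0.593, 0.024, 0.151])]
```

```bash
python3 -m crank '0 0 0 0' 0.0138 60|tail -1;python3 -m crank '0 0 0 0; 0 0 0 0; 0 0 0 0; 0 0 0 0' 0.0139 60|tail -2; python3 -m crank '0 0 0 0; 0 0 0 0' 0 60|tail -2; python3 nose.py
```

```text
gripper_force: 10.4
gripper_width: 0.0141
gripper_force: 5.5
gripper_width: 0.0133
gripper_force: 58.3
t 45.08 tcp [0.5136 0.0166 0.2681] head 0.088 F [ 0.5 -0.1  0. ] w 0.0133 g 58.3
[(0.88, [0.575, 0.026, 0.102])] [(0.83, [0.544, 0.022, 0.115])]
[(0.57, [0.579, 0.024, 0.097])] [(0.58, [0.544, 0.02, 0.113])]
```

```bash
python3 -c "
from h import *
go((.49,-.147,.19,.088),(.49,-.147,.172,.088),(.442,-.151,.1315,.088))"
```

```text
t 45.38 tcp [0.5136 0.0166 0.268 ] head 0.088 F [ 0.7  0.1 -0.4] w 0.0131 g 58.3
   [-0.0378  0.1609  0.078 ] twist -0.0
   [-0.0378  0.1609  0.096 ] twist -0.0
   [-0.086   0.1607  0.1365] twist -0.0
```

```bash
python3 -m crank '-0.01 0 -0.03 0; -0.03 0.02 -0.045 0; -0.038 0.06 -0.03 0; -0.038 0.11 0.01 0; -0.038 0.15 0.05 0; -0.038 0.161 0.085 0; -0.038 0.161 0.095 0; -0.047 0.161 0.1 0; -0.056 0.161 0.106 0; -0.065 0.161 0.113 0; -0.073 0.161 0.12 0; -0.08 0.161 0.128 0'|head -4; python3 -m crank '-0.006 0 0.008 0; -0.006 0 0.008 0'; python3 nose.py
```

```text
time_s: 46.88
tcp_pos: [0.447, -0.1506, 0.1399]
eef_rot: [0.999, 0.044, -0.0, 0.0]
wrist_force: [0.3, 1.6, 4.2]
time_s: 47.12
tcp_pos: [0.4399, -0.1512, 0.1311]
eef_rot: [0.999, 0.044, -0.002, -0.0]
wrist_force: [0.3, 1.9, 1.1]
gripper_width: 0.0131
gripper_force: 58.3
t 47.12 tcp [ 0.4399 -0.1512  0.1311] head 0.088 F [0.3 1.9 1.1] w 0.0131 g 58.3
[(0.64, [0.544, -0.141, 0.001])] [(0.75, [0.51, -0.139, 0.002])]
[(0.9, [0.548, -0.138, -0.001])] [(0.71, [0.51, -0.144, -0.004])]
```

```bash
python3 -m crank '0 0 0 0; 0 0 0 0; 0 0 0 0' 0.05 20 |head -2; python3 -m crank '0 0 -0.04 0; 0 0 -0.09 0; 0 0 -0.14 0; 0 0 -0.19 0; 0 0 -0.19 0' 0|head -2; python3 - <<'E'
from h import *
T=env.snapshot("top");S=env.snapshot("side")
for p in(T,S):print(find(p,"scoop_nose",1),find(p,"scoop",1),find(p,"scoop_grip",1),find(p,"lid_tab",1),find(p,"lid_hinge",1))
g=cv2.cvtColor(T["img"],cv2.COLOR_BGR2GRAY)
uv=proj(T,[[.594,.0245,.065]])[0].astype(int)
for r in g[uv[1]-16:uv[1]+16,uv[0]-17:uv[0]+19]:print("".join(" .:-=+*#%@"[min(9,v//26)] for v in r))
cv2.imwrite("pics/h_t.png",T["img"]);cv2.imwrite("pics/h_s.png",S["img"]);go()
u=np.array([1,.0877]);
for r in g[136:222:2,326:372]:print("".join(" .:-=+*#%@"[min(9,v//26)] for v in r))
E
```

```text
time_s: 47.8
tcp_pos: [0.4421, -0.1513, 0.132]
time_s: 48.42
tcp_pos: [0.4437, -0.1516, 0.3261]
[(0.54, [0.546, -0.14, -0.003])] [(0.68, [0.511, -0.148, -0.004])] [] [(0.87, [0.61, 0.124, 0.228])] [(0.61, [0.623, 0.03, 0.072])]
[(0.73, [0.543, -0.141, -0.0])] [(0.87, [0.512, -0.144, 0.004])] [(0.7, [0.437, -0.151, 0.077])] [(0.7, [0.608, 0.128, 0.227])] [(0.9, [0.599, 0.083, 0.109])]
#########**+==------==++******######
#######**+=-::--::::::-=++******####
######*+=-::-====-::-----=+*****##*#
#####*=-:::-=***+===++++===+********
####*=-:::-=*###*++**###*+==+*****+*
###*+-:::=+**###*++*#####+==++****++
*#*+=:::=+#####**++**###*********++*
***=:::-=*###*++**********####***++*
**+-:::-+*##*+=+*##**+*++*#%%%#***+*
**=:::-=****++++###******#%%%%##**++
*+-::-=*##*+++**##****##*##%%%%##*++
*+-::-+#%##***###**+*#######%%%##*+=
*=:::=*##%%##%%%##**#########%%##*+=
*=::-=*###%%%%%%%%########**#%%###+=
*=::=*###*#%%%%%%%%%%%###**+*%%%##*=
*=:-+*###*#%%%%%%%%%%%#**+++#%%%##*=
*=:-+*###**%%%%%%%%%%##*+++*#%%%##*=
*=::=*#**+*%%%%%%%%%%###***#%%%###+-
*=::=+*+++*%%%%%%%%%#####*##%%%##*+-
*+-:=+****
[... 1875 characters left out ...]
***+==*##%%%%%%%%%%%%%%%%%%%%%#+-=********
*******+=-+##%%%%%%%%%%%%%%%%%%%%%%*==+#******
********==+*#%%%%%%%%%%%%%%%%%%%%%%*=-+*#*****
********+==*##%%%%%%%%%%%%%%%%%%%%%*=-+*#*****
********+==+#%%%%%%%%%%%%%%%%%%%%%%#+-=*#*****
********+=-+##%%%%%%%%%%%%%%%%%%%%%%*=-+*#****
*********==+*##%%%%%%%%%%%%%%%%%%%%%*=-=*#****
*********+==*##%%%%%%%%%%%%%%%%%%%%%*=-=*#****
*********+==+##%%%%%%%%%%%%%%%%%%%%##+-=*#****
*********+=-+*#%%%%%%##########******+=-+*#***
**********=-=*#**********************+==+*#***
**********+==*************************+=+*#***
**********+==+*************************+++*#**
**********+==+*************************+++*#**
**********+==+****************************##**
```

The tray is empty, the scoop stands flat on the bench, and the bowl holds the balls. Next is the lid; I'll check the room behind it first.

```bash
python3 - <<'E'
from h import *
S=env.snapshot("side");T=env.snapshot("top")
for y in(.2,.25,.3):print(y,np.round(proj(S,[[.6,y,z] for z in(0,.1,.15,.2)])).tolist(),np.round(proj(T,[[.6,y,z] for z in(0,.1,.2)])).tolist())
go((.52,-.1,.36,.088),(.609,.172,.36,.0),(.609,.172,.27,.0),(.609,.05,.27,.0))
E
```

```text
0.2 [[255.0, 174.0], [256.0, 144.0], [256.0, 128.0], [257.0, 112.0]] [[127.0, 183.0], [116.0, 178.0], [102.0, 172.0]]
0.25 [[254.0, 168.0], [254.0, 139.0], [255.0, 124.0], [255.0, 108.0]] [[108.0, 184.0], [95.0, 179.0], [79.0, 173.0]]
0.3 [[252.0, 163.0], [253.0, 135.0], [254.0, 120.0], [254.0, 104.0]] [[89.0, 184.0], [74.0, 179.0], [56.0, 174.0]]
t 49.12 tcp [ 0.4418 -0.1513  0.3218] head 0.088 F [-0.5 -0.   0.3] w -0.0002 g 0.0
   [ 0.0823 -0.0442 -0.0383] twist -0.0
   [ 0.1949 -0.3073 -0.0383] twist 0.088
   [ 0.1949 -0.3073  0.0517] twist 0.088
   [ 0.1842 -0.1858  0.0517] twist 0.088
```

```bash
python3 -m crank '0.02 -0.02 -0.04 0; 0.05 -0.06 -0.04 0.02; 0.08 -0.105 -0.04 0.04; 0.11 -0.15 -0.04 0.06; 0.14 -0.2 -0.04 0.08; 0.17 -0.25 -0.04 0.088; 0.19 -0.29 -0.04 0.088; 0.195 -0.307 -0.035 0.088; 0.195 -0.307 -0.005 0.088; 0.195 -0.307 0.025 0.088; 0.195 -0.307 0.047 0.088; 0.195 -0.307 0.047 0.088' 0; python3 -c "
from h import *
go((.605,.066,.275,0))"
```

```text
time_s: 50.62
tcp_pos: [0.6082, 0.1699, 0.2728]
eef_rot: [1.0, -0.001, -0.002, 0.001]
wrist_force: [0.3, -0.2, 1.3]
gripper_width: -0.0
gripper_force: 0.0
t 50.62 tcp [0.6082 0.1699 0.2728] head -0.002 F [ 0.3 -0.2  1.3] w -0.0 g 0.0
   [-0.003   0.1039 -0.0019] twist -0.002
```

```bash
python3 -m crank '0 0.02 0 0; 0 0.035 0 0; 0 0.047 0 0; 0 0.059 0 0; 0 0.071 0 0; 0 0.083 0 0; 0 0.095 0 0; 0 0.107 0 0; 0 0.107 0 0'; python3 - <<'E'
from h import *
go()
S=env.snapshot("side");T=env.snapshot("top");print(find(S,"lid_tab",2),find(T,"lid_tab",2))
E
```

```text
time_s: 51.75
tcp_pos: [0.6094, 0.0628, 0.2748]
eef_rot: [1.0, -0.001, 0.0, 0.001]
wrist_force: [0.1, 0.0, 0.0]
gripper_width: 0.0001
gripper_force: 0.0
t 51.75 tcp [0.6094 0.0628 0.2748] head -0.003 F [0.1 0.  0. ] w 0.0001 g 0.0
[(0.73, [0.592, 0.035, 0.226])] [(0.68, [0.595, 0.031, 0.226]), (0.19, [0.588, 0.009, 0.062])]
```

```bash
python3 -m crank '0 0 -0.03 0; -0.02 0 -0.06 0; -0.06 0 -0.08 0; -0.1 0 -0.08 0; -0.12 0 -0.08 0; -0.12 0 -0.08 0; -0.12 0 -0.08 0; -0.12 0 -0.08 0; -0.12 0 -0.08 0; -0.12 0 -0.08 0; -0.12 0 -0.08 0; -0.12 0 -0.08 0'|head -2; python3 - <<'E'
from h import *
go()
S=env.snapshot("side");T=env.snapshot("top");print(find(S,"lid_tab",2),find(T,"lid_tab",2),find(S,"lid_hinge",1))
for p in(S,T):print(find(p,"scoop",1),find(p,"scoop_nose",1),find(p,"ball_0_center"))
E
```

```text
time_s: 53.45
tcp_pos: [0.4892, 0.0647, 0.3549]
t 53.45 tcp [0.4892 0.0647 0.3549] head -0.0 F [-0.3 -0.1 -0.4] w 0.0005 g 0.0
[(0.59, [0.583, -0.046, 0.113])] [(0.84, [0.584, -0.047, 0.118])] [(0.71, [0.601, 0.082, 0.109])]
[(0.64, [0.514, -0.143, 0.005])] [(0.86, [0.547, -0.139, 0.001])] []
[(0.76, [0.51, -0.144, -0.005])] [(0.85, [0.549, -0.138, -0.001])] []
```

```bash
python3 -m crank '0 0 0 0; 0 0 0 0; 0 0 0 0; 0 0 0 0; 0 0 0 0; 0 0 0 0; 0 0 0 0; 0 0 0 0'|head -1; python3 - <<'E'
from h import *
for i in range(3):
    S=env.snapshot("side");T=env.snapshot("top");a,b=env.place_of(S,"lid_tab")[0]["position"],env.place_of(T,"lid_tab")[0]["position"]
    print(np.round(a,4),np.round(b,4),"tri",np.round(tri([(S,proj(S,[a])[0]),(T,proj(T,[b])[0])]),4))
go((.585,-.03,.26,0))
E
```

```text
time_s: 55.0
[ 0.5824 -0.0449  0.1144] [ 0.5865 -0.0502  0.1146] tri [ 0.584  -0.0503  0.1167]
[ 0.5839 -0.0457  0.1129] [ 0.586  -0.0469  0.1126] tri [ 0.5848 -0.0469  0.1135]
[ 0.5863 -0.0446  0.1114] [ 0.5862 -0.0499  0.1146] tri [ 0.5861 -0.0498  0.1134]
t 55.6 tcp [0.4891 0.0647 0.3549] head -0.0 F [-0.5  0.2  0.7] w -0.0003 g 0.0
   [0.0959 0.0947 0.0949] twist -0.0
```

```bash
python3 -c "
from rig import env
print(env.sign_off())"
```

```text
the job is handed in; nothing more can be done
None
```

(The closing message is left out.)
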